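Load a centrifuge bucket

TASK

First pull the blue reducing sleeve out of the grey adapter and stand it in the empty middle pocket of the sleeve row that has the blue stripe. Then load the empty bucket with the green band in this order: the adapter right down in the bucket, the red-capped tube right down in the adapter, and last the green cap, sitting level over the bucket's rim. Lower each part right down before letting go of it rather than dropping it in, keep the red-capped tube upright, do not tip the adapter over, and leave the other two tubes where they stand.

Things in the scene. Friction and masses are not known exactly. Their poses are not given: they have to be found in the camera images.
- sleeve: loose blue plastic sleeve, a round tube 30 mm in outer diameter, 115 mm long, foot chamfered 3 mm, 45 g. At the start it stands loosely in the bore of the grey adapter, its upper 35 mm sticking out. Origin: centre of its underside, z up along it. (Two more like it stand in the blue row.)
- adapter: loose grey tube adapter, 110-175 g, upright on the bench: round body 60 mm wide, 78 mm high, foot chamfered 5 mm; above it the grip, a collar 46 mm wide (44 across flats), 78 to 106 mm up; bore 34 mm wide from the top to a floor 26 mm up. Origin: centre of underside, z up. Seated, its origin is 18 mm above the bucket's and the collar is clear above the rim.
- red_tube: loose 50 ml tube, red screw cap (34 mm wide, top 18 mm); tube 29 mm wide, 115 mm long over all, conical foot, 40-80 g. Stands with two like it, 52 mm apart, in a fixed grey block (170 x 56 x 55 mm high), 70 mm sticking out; at the start the row runs along its x, and y points across, where both sides are free. Origin: lower tip, z up. Seated, its tip is 26 mm above the adapter's origin.
- white_tube: loose tube as the red-capped one but with a white screw cap, in the same block; to be left alone. Origin: centre of the lower tip.
- yellow_tube: loose tube as the red-capped one but with a yellow screw cap, in the same block; to be left alone. Origin: centre of the lower tip.
- cap: loose bucket cap, 85-140 g, right way up on the bench: green skirt 86 mm wide (80 mm inside, 10 mm deep), hollow clear dome 60 mm wide (54 mm inside to 84 mm up) to 88 mm, and on it the grip, a round green knob 32 mm wide, 88 to 122 mm up. Origin: centre of the skirt's lower edge, z up. Seated, the skirt laps 10 mm outside the rim and the origin is 82 mm above the bucket's.
- bucket: empty round metal centrifuge bucket with a green band, fixed on a square 100 mm holder. Inside 66 mm in diameter, wall 4 mm, flat inner floor 18 mm and rim 92 mm above the bench; two small side lugs lie below 75 mm. Origin: centre of the underside of the holder on the bench, z up.
- loaded_bucket: its partner, a bucket with a white band, already loaded and closed with a white-knobbed cap, fixed, 204 mm high over all, up to 86 mm wide above its 100 mm square holder; an obstacle, nothing to do. Origin: centre of the underside of the holder on the bench.
- blue_row: fixed white block 150 x 52 x 30 mm high, blue stripes along its sides: three round pockets, 36 mm wide, floor 8 mm above the bench, 48 mm apart along its x. Blue sleeves stand in the outer two (tops at 123 mm), the middle one is empty. Origin: centre of the underside, below the middle pocket; z up; y points across the row, where both sides are free.
- orange_row: fixed block like the blue row but with orange stripes and two orange sleeves (a wider bore); the wrong place for the blue sleeve. Origin: centre of the underside, below its empty middle pocket; x along the row.
There are look-alikes about, which are no part of the job. Leave any purple look-alike of the cap alone.

How it is judged:
On the way, in this order (a step that is already met when the one before it is completed fails the run):
1. the blue sleeve is out of the adapter and, still held, lowered into the middle pocket of the blue row (horizontal distance between sleeve and blue_row below 0.008 m and z of sleeve in the frame of blue_row between 0.004 and 0.017 m and angle between sleeve's own z axis and vertical below 0.2 rad and contact force between the fingers and sleeve above 0.5 N), for 0.05 s.
2. the adapter, still held, is lowered to the floor of the green-banded bucket (horizontal distance between adapter and bucket below 0.008 m and z of adapter in the frame of bucket between 0.014 and 0.027 m and angle between adapter's own z axis and vertical below 0.15 rad and contact force between the fingers and adapter above 0.5 N), for 0.05 s.
3. the red-capped tube, still held, is lowered to the floor of the adapter in the bucket (horizontal distance between red_tube and adapter below 0.009 m and z of red_tube in the frame of adapter between 0.022 and 0.035 m and angle between red_tube's own z axis and vertical below 0.2 rad and contact force between the fingers and red_tube above 0.5 N and horizontal distance between adapter and bucket below 0.007 m and z of adapter in the frame of bucket between 0.014 and 0.022 m and angle between adapter's own z axis and vertical below 0.08 rad), for 0.05 s.
4. the green cap, still held, is lowered onto the rim of the bucket (horizontal distance between cap and bucket below 0.009 m and z of cap in the frame of bucket between 0.078 and 0.091 m and angle between cap's own z axis and vertical below 0.15 rad and contact force between the fingers and cap above 0.5 N), for 0.05 s.
At the end, for the whole second after the job is handed in: Sleeve in the middle pocket of the blue row (within 7 mm), adapter in the green-banded bucket (7 mm), red-capped tube in the adapter (8 mm), green cap level on the rim (8 mm, 0.08 rad), each right down within 4 mm, released and at rest; the other two tubes within 20 mm of their start (horizontal distance between sleeve and blue_row below 0.007 m and z of sleeve in the frame of blue_row between 0.004 and 0.012 m and angle between sleeve's own z axis and vertical below 0.18 rad and horizontal distance between adapter and bucket below 0.007 m and z of adapter in the frame of bucket between 0.014 and 0.022 m and angle between each of adapter, cap's own z axis and vertical below 0.08 rad and horizontal distance between red_tube and adapter below 0.008 m and z of red_tube in the frame of adapter between 0.022 and 0.03 m and angle between red_tube's own z axis and vertical below 0.12 rad and horizontal distance between cap and bucket below 0.008 m and z of cap in the frame of bucket between 0.078 and 0.086 m and linear speed of each of sleeve, adapter, red_tube, cap below 0.02 m/s and angular speed of each of sleeve, adapter, red_tube, cap below 0.3 rad/s and distance of each of white_tube, yellow_tube from where it was at the start of the episode below 0.02 m); the robot touches nothing.
It fails at once if the red-capped tube is tipped by more than about 45 degrees (angle between red_tube's own z axis and vertical above 0.8 rad).
It fails at once if the adapter is tipped over (more than about 45 degrees) (angle between adapter's own z axis and vertical above 0.8 rad).
It fails at once if the white- or yellow-capped tube is moved by more than 30 mm (distance of any of white_tube, yellow_tube from where it was at the start of the episode above 0.03 m).
It also fails if it takes over 125 s, if anything falls off the work surface, if the arm or the gripper's body presses on something with over 40 N, if the wrist force passes 120 N, or if a joint passes its speed limit or range.

ROBOT

A 7-joint arm with a two-finger parallel gripper is mounted at the origin on the work surface. World frame = base frame: x ahead of the robot, y to its left, z up, the work surface at z = 0. Lengths are in m, angles in rad, forces in N, time in s.
With the tool pointing down it reaches from about 0.35 to 0.775 m from the base axis. Payload 3.1 kg.
Tool frame: the origin (TCP) lies midway between the tips of the shut fingers; the grasp point (between the pads) lies 19 mm behind it (robot.tcp_to_grasp is the distance from the TCP to the grasp point, in m); z points along the fingers, x is the direction in which the jaws open and shut, and the axes are right-handed (so a half turn about z gives the same grasp; the last joint's range is limited). The gripper opens to 85 mm and grips with 20 to 120 N. Pads are 22 mm wide; open, the fingers measure 114 mm over their backs; the gripper's body (76 mm by 85 mm) begins 54 mm behind the grasp point. The pads swing forward as they close: fully open they stand 13 mm farther back than shut.
Start: joints at [-1.338, 0.311, 0.014, 1.512, -0.004, 1.319, -0.027], TCP at [0.149, 0.529, 0.231] pointing down, gripper open.
Joint ranges: [-2.7, 2.7], [-0.3, 1.91], [-1.27, 1.3], [0.12, 2.57], [-1.44, 4.58], [0.2, 2.03], [-3.05, 3.05]. Speed limits (rad/s): [2.79, 2.79, 3.14, 3.14, 3.14, 3.14, 3.14].

INTERFACE

Orientations are given as a unit quaternion [w, x, y, z].
In Python, from rig import robot gives the robot as it stands.
- The arm moves only by the shell command python3 -m pendant 'ROWS' [FORCE]. ROWS is text: rows parted by semicolons, each of 7 numbers parted by spaces: the turn, a rotation vector about the tool's x, y, z in degrees, then the shift along the tool's x, y, z in mm, then the opening, from 0 (shut) to 1 (fully open). A call has 1 to 12 rows; each row shifts and turns the commanded pose from where the row before left it, along the tool's axes as they then stand; what a row does not reach is not made up. A row lasts 1/10 s, in which the tool goes at most 50 mm and 8.59 degrees, less where a joint would pass 70% of its speed; a pose out of reach is approached as far as the arm can. A call with a gripper value outside its range is refused whole. The fingers move at their own pace and stop on an object; FORCE is the grip in N (left out, the last holds). Time passes only in rows, so rows that do not move let the fingers close. It gives the time, the measured TCP pose, the force and the opening at its end, in the units of the state.
- robot.observe(): the state, without advancing time (a new reading comes with each control period).
- robot.snapshot(name): name is "side" or "top" or "wrist"; returns a dict with "frame" (384x512x3 uint8, red, green, blue), "depth" (384x512 float32, m along the optical axis (not along the pixel's ray), 0 where there is no reading), "vfov" (degrees; the focal length in pixels is half the picture's height over the tangent of half this angle, whatever the lens; pixels are square), "cx", "cy" (the principal point, pixels), "view" (4x4, takes a point from world to camera coordinates). Camera axes: x right, y up, looking along -z (the intrinsics and any distortion apply to the point x, -y, -z); pixel columns grow to the right and rows downward; lengths in m; the calibration is good to about 2 mm. A picture is of the moment at which its call begins.
- robot.close_job(): hands the job in, once; it reports no verdict.
Trained networks look in a picture, given as the dict that the camera call returned (one of the last four; its "shot" number tells which), for a name from the list of things; names that differ only in an ending like _2 or _b are one class to them, and where a whole thing is asked for, a point or a joint stands for the part that bears it (a point fixed in the world has none). Each returns a list of dicts, best first, with "p" (0 to 1); they miss things now and then, are a little off and sometimes report something else, mostly with a low value. They report only what shows in the picture. A call takes as long as a camera call. They do not tell look-alikes from the thing itself.
- robot.search_frame(picture, label): "position" ([x, y, z] in m, in world coordinates, good to about 4 mm: the middle of the surface that is visible of it).
- robot.pinpoint(picture, label): "position" ([x, y, z] in m, in world coordinates, good to about 4 mm: a listed point, or the origin of a listed thing).
The state is a dict: "time": time; "joint_pos": joint angles; "dq": joint speeds; "tau": joint torques, N m; "tool_pos": TCP position; "tool_rot": TCP orientation; "ft_force": force on the tool from outside, world axes, zero at the start; "ft_torque": the same for the moment, N m; "grip_width": finger opening in m.
Only numpy, scipy, OpenCV 4.12 (cv2) and the standard library are available. Lean on these libraries where they do the work, as an engineer would, in place of code of your own. Each camera call takes 0.05 s, during which the arm holds its last target.

## Working session

There is one attempt and no reset: what is moved stays moved. The work goes in short steps, Python scripts to look and compute and a shell command to move; the robot and the scene stay as the last step left them, time stands still between calls to the robot, and variables do not carry over. Pictures are saved under pics/ and viewed, and the job is handed in when it is done.

```bash
ls; mkdir -p pics; cat > h.py <<'E'
import numpy as np, cv2
from rig import robot
def snap(n,f):
    s=robot.snapshot(n); cv2.imwrite('pics/'+f,cv2.cvtColor(s['frame'],cv2.COLOR_RGB2BGR)); return s
def world(s):
    H,W=s['depth'].shape; f=H/2/np.tan(np.radians(s['vfov'])/2)
    v,u=np.mgrid[0:H,0:W]; d=s['depth']
    P=np.stack([(u-s['cx'])/f*d,-(v-s['cy'])/f*d,-d,np.ones_like(d)],-1)
    return (P@np.linalg.inv(s['view']).T)[...,:3]
def proj(s,p):
    H=384;f=H/2/np.tan(np.radians(s['vfov'])/2)
    c=s['view']@np.append(p,1); return s['cx']+f*c[0]/-c[2], s['cy']-f*c[1]/-c[2]
E
python3 - <<'E'
from h import *
print({k:np.round(v,3) for k,v in robot.observe().items()})
for n in('side','top','wrist'):
    s=snap(n,n+'0.png'); print(n,s['vfov'],s['cx'],s['cy'],[k for k in s]); print(np.round(np.linalg.inv(s['view']),3))
E
```

```text
pics
{'time': np.float64(0.0), 'joint_pos': array([-1.338,  0.312,  0.014,  1.513, -0.004,  1.319, -0.027]), 'dq': array([-0.   ,  0.001,  0.001,  0.   , -0.   ,  0.   , -0.001]), 'tau': array([-1.0000e-03, -3.7992e+01,  1.4600e-01, -2.3059e+01,  1.2000e-02,
        1.3000e-02, -0.0000e+00]), 'tool_pos': array([0.149, 0.529, 0.23 ]), 'tool_rot': array([ 0.001,  0.797,  0.604, -0.001]), 'ft_force': array([ 0.01 , -0.639, -0.402]), 'ft_torque': array([ 0.006, -0.014,  0.012]), 'grip_width': np.float64(0.085)}
side 47.25758983691251 264.12626524596175 189.847743178426 ['frame', 'depth', 'vfov', 'cx', 'cy', 'view', 'shot']
[[-0.997  0.051 -0.054  0.399]
 [-0.074 -0.605  0.792  0.78 ]
 [ 0.008  0.794  0.608  0.665]
 [ 0.     0.     0.     1.   ]]
top 54.55678565729772 258.77740884671897 190.28325816567994 ['frame', 'depth', 'vfov', 'cx', 'cy', 'view', 'shot']
[[ 0.000e+00  9.730e-01 -2.300e-01  2.120e-01]
 [-1.000e+00 -1.000e-03 -5.000e-03 -1.900e-02]
 [-6.000e-03  2.300e-01  9.730e-01  1.084e+00]
 [ 0.000e+00  0.000e+00  0.000e+00  1.000e+00]]
wrist 62.11787578185797 254.7577769296973 190.38379110091324 ['frame', 'depth', 'vfov', 'cx', 'cy', 'view', 'shot']
[[ 0.272 -0.918 -0.289  0.076]
 [ 0.962  0.258  0.085  0.551]
 [-0.003 -0.301  0.954  0.373]
 [ 0.     0.     0.     1.   ]]
```

View pics/side0.png

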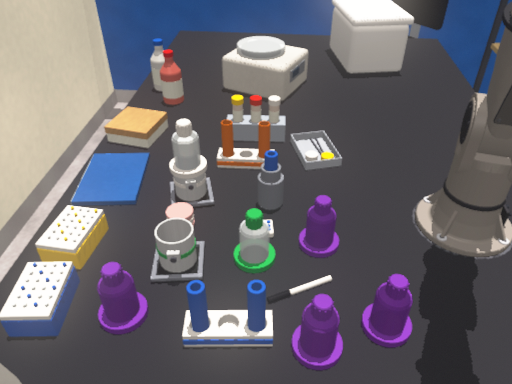

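View pics/top0.png

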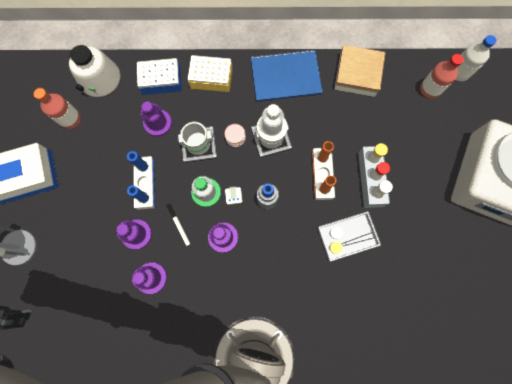

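```bash
python3 - <<'E'
from h import *
L=['sleeve','adapter','red_tube','white_tube','yellow_tube','cap','bucket','loaded_bucket','blue_row','orange_row']
for n in('top','side'):
    s=robot.snapshot(n)
    for l in L:
        for r in robot.pinpoint(s,l)[:4]: print(n,l,np.round(r['position'],3),round(r['p'],2),np.round(proj(s,r['position'])))
E
```

```text
top sleeve [ 0.441 -0.038  0.026] 0.53 [267. 197.]
top adapter [ 0.444 -0.034 -0.002] 0.51 [266. 198.]
top red_tube [ 0.506 -0.348  0.011] 0.61 [371. 177.]
top yellow_tube [ 0.551 -0.342  0.012] 0.58 [368. 162.]
top cap [0.325 0.092 0.004] 0.97 [222. 238.]
top cap [0.214 0.295 0.001] 0.9 [150. 277.]
top cap [0.46  0.142 0.001] 0.87 [207. 193.]
top cap [ 0.683  0.305 -0.001] 0.7 [157. 124.]
top bucket [ 0.608  0.174 -0.002] 0.91 [198. 147.]
top loaded_bucket [ 0.632 -0.054  0.003] 0.78 [272. 138.]
top blue_row [ 0.487  0.328 -0.002] 0.64 [145. 184.]
top orange_row [ 0.518 -0.204 -0.   ] 0.77 [322. 174.]
side adapter [ 0.438 -0.039 -0.002] 0.96 [271. 203.]
side red_tube [ 0.5   -0.35   0.011] 0.52 [257. 132.]
side white_tube [ 0.451 -0.354  0.008] 0.75 [273. 133.]
side yellow_tube [ 0.554 -0.348  0.009] 0.86 [238. 133.]
side cap [0.328 0.092 0.002] 0.95 [318. 243.]
side cap [ 0.686  0.302 -0.002] 0.76 [123. 314.]
side cap [ 0.215  0.288 -0.002] 0.69 [384. 325.]
side cap [ 0.457  0.142 -0.001] 0.57 [256. 257.]
side bucket [ 0.611  0.172 -0.   ] 0.82 [180. 263.]
side bucket [ 0.459  0.139 -0.003] 0.39 [256. 257.]
side loaded_bucket [ 0.631 -0.056  0.   ] 0.58 [193. 194.]
side blue_row [ 0.488  0.328 -0.002] 0.91 [229. 333.]
side orange_row [ 0.516 -0.202  0.001] 0.57 [246. 163.]
```

The side view shows these candidates:
- **Sleeve:** the one in the grey adapter (270,163), against two in the blue row (198,290) and (257,290), and the orange ones at (227,135) and (264,135).
- **Cap:** the green one (254,240), against purple look-alikes (320,225), (391,305), (319,325), (118,295) and the white-knobbed cap (184,128).
- **Bucket:** the open green-banded one (177,245), against the loaded one (190,180).
- **Row:** the blue-striped one (228,328), against the orange one (241,157).
- **Red tube:** the middle tube (256,105).

By the description I choose the first of each, and next I check them in a crop.

```bash
cat >> h.py <<'E'
def circ(P):
    A=np.c_[2*P[:,0],2*P[:,1],np.ones(len(P))]; b=(P[:,:2]**2).sum(1)
    c=np.linalg.lstsq(A,b,rcond=None)[0]; return c[0],c[1],np.sqrt(c[2]+c[0]**2+c[1]**2)
def near(W,xy,r,z0,z1):
    P=W.reshape(-1,3); m=(np.hypot(P[:,0]-xy[0],P[:,1]-xy[1])<r)&(P[:,2]>z0)&(P[:,2]<z1); return P[m]
E
python3 - <<'E'
from h import *
im=cv2.imread('pics/side0.png'); cv2.imwrite('pics/crop0.png',cv2.resize(im[80:360,90:350],None,fx=2.1,fy=2.1,interpolation=cv2.INTER_CUBIC))
for n in('top','side'):
    s=robot.snapshot(n); W=world(s)
    for l,xy,r,z0,z1 in [('sleevetop',(.441,-.037),.03,.134,.15),('sleevewall',(.441,-.037),.03,.112,.136),('adapterbody',(.441,-.037),.045,.01,.07),('collar',(.441,-.037),.04,.082,.102),
      ('redcap',(.504,-.348),.024,.105,.14),('redcaptop',(.504,-.348),.024,.12,.14),('white',(.452,-.353),.024,.12,.14),('yellow',(.553,-.346),.024,.12,.14),
      ('knob',(.459,.142),.03,.09,.117),('knobtop',(.459,.142),.03,.117,.13),('skirt',(.459,.142),.06,.005,.02),('rim',(.61,.173),.06,.086,.1),('loadtop',(.631,-.055),.03,.19,.22),
      ('rowtop',(.487,.328),.1,.025,.035),('slA',(.535,.328),.03,.1,.13),('slB',(.439,.328),.03,.1,.13)]:
        P=near(W,xy,r,z0,z1)
        if len(P)<6: print(n,l,len(P));continue
        print(n,l,len(P),'med',np.round(np.median(P,0),4),'bbox mid',np.round((P.min(0)+P.max(0))/2,4),'ext',np.round(np.ptp(P,axis=0),3),'circ',np.round(circ(P),4))
E
```

```text
top sleevetop 70 med [ 0.438  -0.0354  0.1397] bbox mid [ 0.4391 -0.0354  0.1387] ext [0.027 0.026 0.009] circ [ 0.4392 -0.0363  0.0119]
top sleevewall 39 med [ 0.4316 -0.0357  0.1237] bbox mid [ 0.4379 -0.0356  0.1237] ext [0.026 0.026 0.023] circ [ 0.4366 -0.0359  0.0121]
top adapterbody 74 med [ 0.4135 -0.0341  0.0411] bbox mid [ 0.4198 -0.0363  0.0401] ext [0.021 0.056 0.059] circ [ 0.4395 -0.0363  0.0295]
top collar 54 med [ 0.426  -0.0387  0.0946] bbox mid [ 0.4327 -0.036   0.0918] ext [0.032 0.043 0.02 ] circ [ 0.4338 -0.0367  0.0167]
top redcap 147 med [ 0.4994 -0.3454  0.1232] bbox mid [ 0.5012 -0.3472  0.1176] ext [0.034 0.034 0.022] circ [ 0.5004 -0.3459  0.0128]
top redcaptop 119 med [ 0.5003 -0.3471  0.1237] bbox mid [ 0.5012 -0.3472  0.1243] ext [0.034 0.034 0.009] circ [ 0.5011 -0.3468  0.0122]
top white 121 med [ 0.4496 -0.348   0.1238] bbox mid [ 0.4493 -0.3482  0.1238] ext [0.031 0.033 0.007] circ [ 0.4496 -0.3488  0.012 ]
top yellow 113 med [ 0.553  -0.3445  0.1236] bbox mid [ 0.5531 -0.3446  0.1253] ext [0.033 0.031 0.01 ] circ [ 0.553  -0.3445  0.012 ]
top knob 3
[... 2410 characters left out ...]
57  0.0125] ext [0.085 0.083 0.015] circ [0.4607 0.1461 0.037 ]
side rim 357 med [0.6126 0.1756 0.0916] bbox mid [0.6123 0.1732 0.0909] ext [0.073 0.075 0.01 ] circ [0.6119 0.1744 0.0347]
side loadtop 168 med [ 0.6304 -0.0412  0.2026] bbox mid [ 0.6329 -0.0499  0.1983] ext [0.033 0.036 0.017] circ [ 0.6318 -0.0473  0.0127]
side rowtop 1560 med [0.4891 0.3388 0.0309] bbox mid [0.4889 0.3285 0.0299] ext [0.152 0.066 0.01 ] circ [0.4873 0.3348 0.047 ]
side slA 388 med [0.5352 0.3391 0.1188] bbox mid [0.5364 0.3328 0.1131] ext [0.03  0.031 0.026] circ [0.5356 0.3342 0.0122]
side slB 382 med [0.4405 0.331  0.1188] bbox mid [0.4411 0.324  0.1134] ext [0.029 0.031 0.027] circ [0.4406 0.3259 0.0122]
```

View pics/crop0.png

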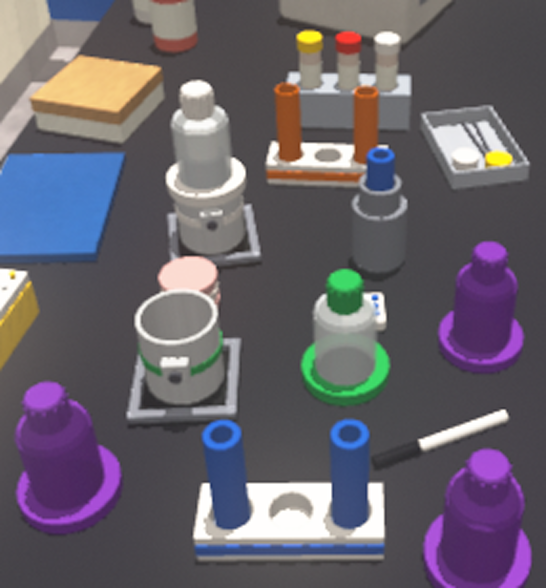

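The crop matches the choice: blue sleeve in the grey adapter at (380,165), green cap (345,340), green-banded bucket (178,345), and blue row with an empty middle pocket (292,508). The two cameras agree to within 2 mm. I turn the jaws across the row and move over the sleeve.

```bash
cat >> h.py <<'E'
from scipy.spatial.transform import Rotation as R
def to(t,yaw=None):
    o=robot.observe(); w,x,y,z=o['tool_rot']; r=R.from_quat([x,y,z,w]); d=r.inv().apply(np.array(t)-o['tool_pos'])*1000
    M=r.as_matrix(); print('pos',np.round(o['tool_pos'],4),'tool x yaw',round(np.degrees(np.arctan2(M[1,0],M[0,0])),2),'tilt',np.round(np.degrees(np.arcsin(M[:2,2])),2),'F',np.round(o['ft_force'],1),'w',round(float(o['grip_width']),4),'t',o['time'])
    print('delta tool mm',np.round(d,1))
    if yaw is not None:
        t2=R.from_matrix(np.array([[np.cos(yaw),np.sin(yaw),0],[np.sin(yaw),-np.cos(yaw),0],[0,0,-1]]).T.T)
        print('turn deg',np.round(np.degrees((r.inv()*t2).as_rotvec()),2))
E
python3 -m pendant '0 0 -6.8 0 0 0 1; 0 0 -6.8 0 0 0 1; 0 0 -6.6 0 0 0 1; 0 0 0 -45 19 0 1; 0 0 0 -45 19 0 1; 0 0 0 -45 19 0 1; 0 0 0 -45 19 0 1; 0 0 0 -45 19 0 1; 0 0 0 -45 19 0 1; 0 0 0 -45 19 0 1; 0 0 0 -45 19 0 1; 0 0 0 -45 19 0 1'
python3 -c "
from h import *
to([.4396,-.0357,.231],np.radians(94.5))"
```

```text
time: 2.55
tool_pos: [0.3518, 0.1371, 0.2317]
tool_rot: [0.0, 0.679, 0.734, 0.001]
ft_force: [1.2, -1.1, 0.5]
grip_width: 0.0855
pos [0.3518 0.1371 0.2317] tool x yaw 94.47 tilt [0.07 0.07] F [ 1.2 -1.1  0.5] w 0.0855 t 2.55
delta tool mm [-179.1   74.     0.6]
turn deg [ 0.07 -0.06 -0.03]
```

```bash

python3 -m pendant '0 0 0 -45 18.5 0 1; 0 0 0 -45 18.5 0 1; 0 0 0 -45 18.5 0 1; 0 0 0 -40 18 0 1;0 0 0 0 0 0 1; 0 0 0 0 0 0 1;0 0 0 0 0 0 1'
python3 -c "
from h import *
to([.4396,-.0357,.231],np.radians(94.5))
s=snap('wrist','w1.png');W=world(s)
P=near(W,(.4396,-.0357),.03,.134,.15);print(len(P),np.round(circ(P),4),np.round((P.min(0)+P.max(0))/2,4))
P=near(W,(.4396,-.0357),.04,.09,.11);print(len(P),np.round(circ(P),4),np.round((P.min(0)+P.max(0))/2,4))
"
```

```text
time: 3.25
tool_pos: [0.4377, -0.0284, 0.2311]
tool_rot: [-0.001, 0.678, 0.735, 0.0]
ft_force: [-0.6, -0.6, 0.0]
grip_width: 0.0853
pos [ 0.4377 -0.0284  0.2311] tool x yaw 94.58 tilt [-0.04  0.06] F [-0.6 -0.6  0. ] w 0.0853 t 3.25
delta tool mm [-7.5  1.4  0.1]
turn deg [-0.04 -0.06  0.08]
821 [ 0.4405 -0.037   0.0119] [ 0.4411 -0.0372  0.1383]
1035 [ 0.4388 -0.0369  0.0181] [ 0.4378 -0.037   0.1   ]
```

View pics/w1.png

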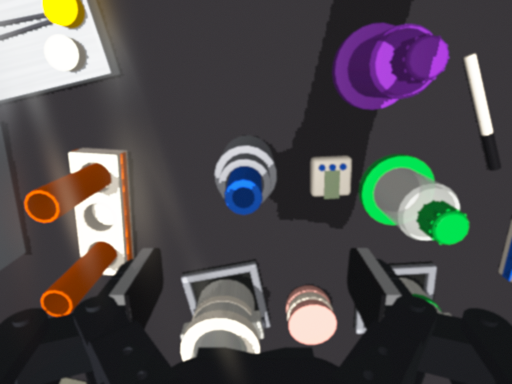

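The wrist view shows the sleeve ring at (243,190) in the adapter, clear of the fingers. I descend on it.

```bash

python3 -m pendant '0 0 0 -8 1.7 0 1; 0 0 0 0 0 30 1; 0 0 0 0 0 40 1; 0 0 0 0 0 30 1; 0 0 0 0 0 15 1; 0 0 0 0 0 9 1; 0 0 0 0 0 0 1; 0 0 0 0 0 0 1; 0 0 0 0 0 0 1' 30
python3 -c "
from h import *
to([.440,-.0363,.107])
snap('side','s1.png')
im=cv2.imread('pics/s1.png'); cv2.imwrite('pics/s1c.png',cv2.resize(im[60:260,180:380],None,fx=3,fy=3))"
```

```text
time: 4.2
tool_pos: [0.4415, -0.0377, 0.1084]
tool_rot: [0.001, 0.679, 0.734, 0.001]
ft_force: [-0.5, 0.4, -1.3]
grip_width: 0.0856
pos [ 0.4415 -0.0377  0.1084] tool x yaw 94.48 tilt [0.15 0.01] F [-0.5  0.4 -1.3] w 0.0856 t 4.2
delta tool mm [ 1.5 -1.4  1.4]
```

View pics/s1c.png

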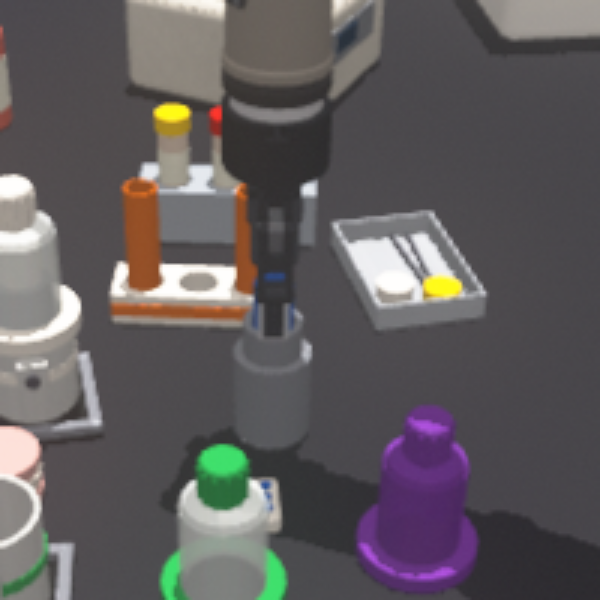

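The fingers straddle the sleeve just above the collar (275,310). Closing now.

```bash

python3 -m pendant '0 0 0 0.7 -0.7 1 1; 0 0 0 0 0 0 0.1;0 0 0 0 0 0 0.1;0 0 0 0 0 0 0.1;0 0 0 0 0 0 0.1;0 0 0 0 0 0 0.1;0 0 0 0 0 0 0.1;0 0 0 0 0 0 0.1;0 0 0 0 0 0 0.1' 30
python3 -m pendant '0 0 0 0 0 -5 0.1;0 0 0 0 0 -10 0.1;0 0 0 0 0 -15 0.1;0 0 0 0 0 -20 0.1;0 0 0 0 0 -20 0.1;0 0 0 0 0 -25 0.1;0 0 0 0 0 -25 0.1;0 0 0 0 0 0 0.1;0 0 0 0 0 0 0.1' 30
python3 -c "
from h import *
to([.440,-.0363,.227])
s=snap('side','s2.png');W=world(s)
P=near(W,(.44,-.036),.04,.02,.10);print('adapter',len(P),np.round(circ(P),4))
P=near(W,(.44,-.036),.02,.12,.2);print(len(P),np.round(circ(P),4),P.min(0),P.max(0)) 
im=cv2.imread('pics/s2.png'); cv2.imwrite('pics/s2c.png',cv2.resize(im[40:240,180:380],None,fx=3,fy=3))"
```

```text
time: 5.15
tool_pos: [0.4398, -0.0371, 0.1064]
tool_rot: [0.0, 0.679, 0.734, 0.0]
ft_force: [0.4, 0.3, 2.6]
grip_width: 0.0296
time: 6.05
tool_pos: [0.4398, -0.037, 0.2269]
tool_rot: [0.0, 0.679, 0.734, 0.001]
ft_force: [-0.1, 0.7, -0.7]
grip_width: 0.0293
pos [ 0.4398 -0.037   0.2269] tool x yaw 94.46 tilt [0.07 0.03] F [-0.1  0.7 -0.7] w 0.0293 t 6.05
delta tool mm [ 0.7  0.3 -0.1]
adapter 815 [ 0.4396 -0.0321  0.0243]
277 [ 0.4399 -0.0357  0.0135] [ 0.42519607 -0.04011741  0.14850342] [ 0.45365173 -0.01924719  0.19964691]
```

View pics/s2c.png

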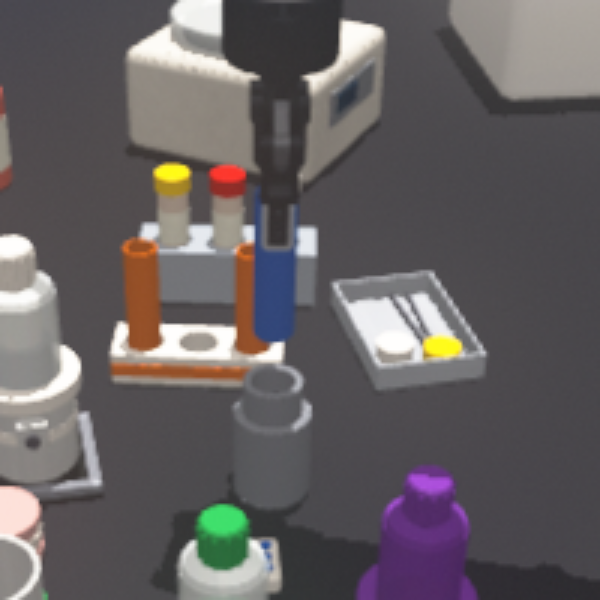

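The sleeve is out and upright at (275,260), and the adapter still stands. I carry the sleeve over the row.

```bash

python3 -m pendant '0 0 0 30 6.4 0 0.1;0 0 0 45 9.6 0 0.1;0 0 0 45 9.6 0 0.1;0 0 0 45 9.6 0 0.1;0 0 0 45 9.6 0 0.1;0 0 0 45 9.6 0 0.1;0 0 0 45 9.6 0 0.1;0 0 0 40 8.5 0 0.1;0 0 0 20 4.2 0 0.1;0 0 0 0 3 0 0.1;0 0 0 0 0 0 0.1;0 0 0 0 0 0 0.1' 30
python3 -c "
from h import *
to([.4878,.328,.227],np.radians(94.5))
for n in('top','side','wrist'):
  s=snap(n,n+'3.png');W=world(s)
  for q in [(.5354,.332),(.44,.3245)]:
    P=near(W,q,.025,.1,.13);print(n,len(P),np.round(circ(P),4),np.round((P.min(0)+P.max(0))/2,4))
  P=near(W,(.4878,.328),.025,.15,.195)
  if len(P): print('held',len(P),np.round(circ(P),4),np.round((P.min(0)+P.max(0))/2,4),P[:,2].min())
"
```

```text
time: 7.3
tool_pos: [0.4914, 0.3257, 0.2256]
tool_rot: [0.0, 0.68, 0.733, -0.001]
ft_force: [-0.2, -0.5, -0.0]
grip_width: 0.0292
pos [0.4914 0.3257 0.2256] tool x yaw 94.29 tilt [-0.06 -0.13] F [-0.2 -0.5 -0. ] w 0.0292 t 7.3
delta tool mm [ 2.6 -3.4 -1.4]
turn deg [-0.07  0.13 -0.21]
top 86 [0.5344 0.3305 0.0118] [0.5358 0.3296 0.1128]
top 113 [0.4393 0.3227 0.0121] [0.4397 0.3229 0.1136]
held 95 [0.4911 0.3257 0.0143] [0.4885 0.3235 0.1724] 0.1503080090616895
side 383 [0.5356 0.3343 0.0121] [0.5363 0.3336 0.1132]
side 382 [0.4406 0.3259 0.0122] [0.441  0.3238 0.1132]
held 406 [0.4916 0.3261 0.0143] [0.4914 0.3328 0.1725] 0.1500283410813602Traceback (most recent call last):
  File "<string>", line 7, in <module>
    P=near(W,q,.025,.1,.13);print(n,len(P),np.round(circ(P),4),np.round((P.min(0)+P.max(0))/2,4))
                                                                         ~~~~~^^^
    return umr_minimum(a, axis, None, out, keepdims, initial, where)
ValueError: zero-size array to reduction operation minimum which has no identity
```

View pics/side3.png

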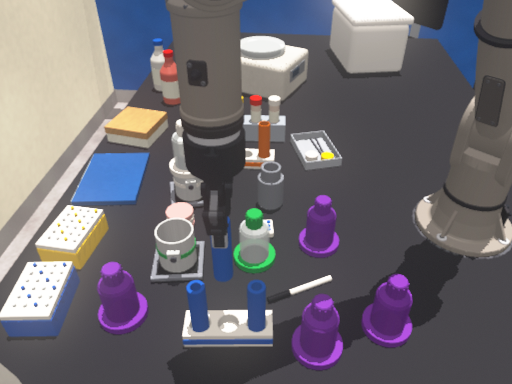

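View pics/wrist3.png

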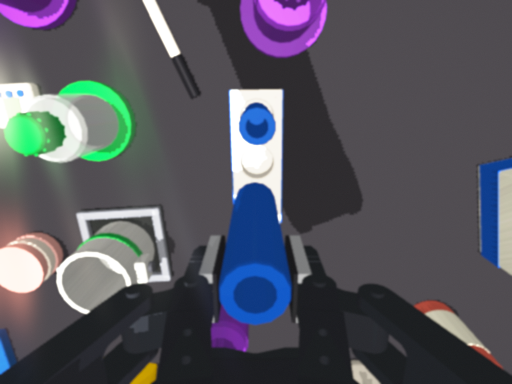

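The sleeve hangs beside its pocket. The camera fits of the held sleeve agree with the TCP, so I correct by (-3.8, +2.6) mm and lower it to just above the row.

```bash

python3 -m pendant '0 0 0 2.9 -3.6 0 0.1;0 0 0 0 0 15 0.1;0 0 0 0 0 25 0.1;0 0 0 0 0 30 0.1;0 0 0 0 0 20 0.1;0 0 0 0 0 11 0.1;0 0 0 0 0 0 0.1;0 0 0 0 0 0 0.1;0 0 0 0 0 0 0.1' 30
python3 -c "
from h import *
to([.4876,.3283,.0884],np.radians(94.5))
for n in('top','side'):
  s=snap(n,n+'4.png');W=world(s)
  P=near(W,(.4878,.328),.022,.05,.09)
  if len(P): print('held',len(P),np.round(circ(P),4),P[:,2].min())
im=cv2.imread('pics/side4.png'); cv2.imwrite('pics/s4c.png',cv2.resize(im[200:380,130:330],None,fx=3,fy=3))"
```

```text
time: 8.35
tool_pos: [0.4884, 0.3313, 0.127]
tool_rot: [0.0, 0.679, 0.734, 0.002]
ft_force: [0.5, 0.8, -1.0]
grip_width: 0.0295
pos [0.4884 0.3313 0.127 ] tool x yaw 94.46 tilt [0.15 0.11] F [ 0.5  0.8 -1. ] w 0.0295 t 8.35
delta tool mm [-3.  -1.1 38.6]
turn deg [ 0.16 -0.1  -0.04]
held 62 [0.4881 0.3317 0.0143] 0.05054051262275672
held 273 [0.4885 0.3316 0.0144] 0.05041342947756544
```

View pics/s4c.png

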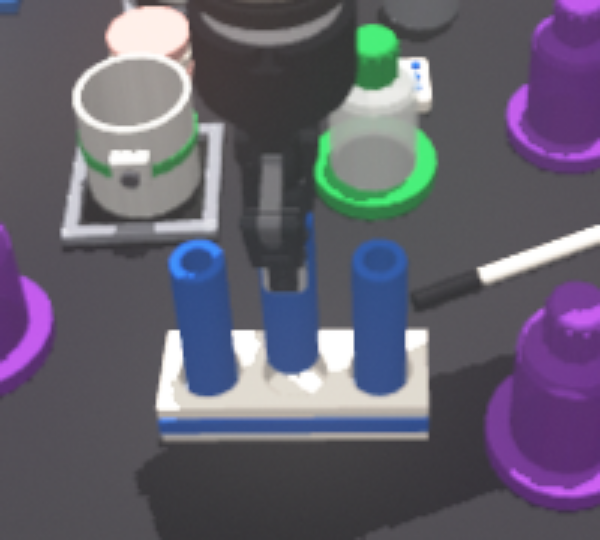

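```bash

python3 -c "
from h import *
to([.4876,.3283,.0884],np.radians(94.5))
for n in('top','side'):
  s=robot.snapshot(n);W=world(s)
  for q in [(.5354,.332),(.44,.3245),(.488,.330)]:
    P=near(W,q,.022,.052,.09);print(n,len(P),np.round(circ(P),4))
"
```

```text
pos [0.4881 0.3312 0.1267] tool x yaw 94.46 tilt [0.12 0.1 ] F [0.5 0.3 0.1] w 0.0287 t 8.45
delta tool mm [-2.9 -0.9 38.3]
turn deg [ 0.13 -0.09 -0.04]
top 5 [0.5351 0.3291 0.0114]
top 60 [0.4388 0.3222 0.0126]
top 60 [0.4879 0.3311 0.014 ]
side 260 [0.5362 0.3325 0.0141]
side 262 [0.4408 0.3242 0.0142]
side 259 [0.4882 0.3314 0.0144]
```

```bash

python3 -m pendant '0 0 0 -3.2 -0.3 0 0.1;0 0 0 0 0 0 0.1;0 0 0 0 0 8 0.1;0 0 0 0 0 8 0.1;0 0 0 0 0 0 0.1;0 0 0 0 0 0 0.1' 30
python3 -c "
from h import *
to([.488,.3281,.0884],np.radians(94.5))
snap('side','s5.png')
im=cv2.imread('pics/s5.png'); cv2.imwrite('pics/s5c.png',cv2.resize(im[200:380,130:330],None,fx=3,fy=3))"
```

```text
time: 9.15
tool_pos: [0.4868, 0.3273, 0.1086]
tool_rot: [-0.0, 0.679, 0.734, -0.001]
ft_force: [0.5, 0.3, -0.7]
grip_width: 0.0292
pos [0.4868 0.3273 0.1086] tool x yaw 94.47 tilt [-0.07 -0.05] F [ 0.5  0.3 -0.7] w 0.0292 t 9.15
delta tool mm [ 0.7  1.3 20.1]
turn deg [-0.07  0.05 -0.04]
```

View pics/s5c.png

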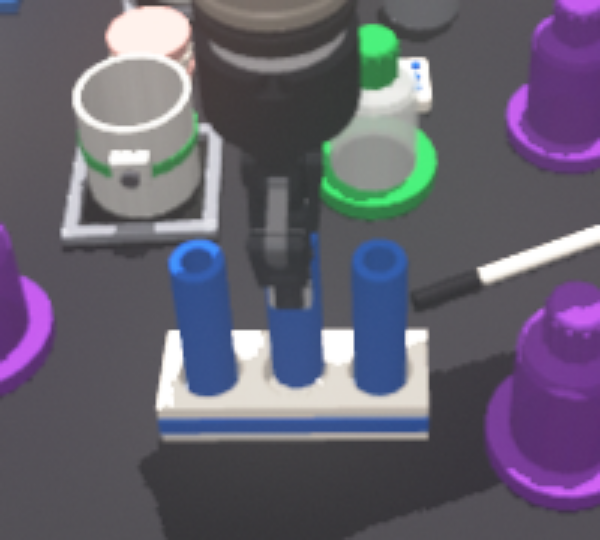

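The sleeve foot at (297,380) is entering the pocket in line with its neighbours, and there is no force. I lower it right down.

```bash

python3 -m pendant '0 0 0 0.5 0.5 5 0.1;0 0 0 0 0 5 0.1;0 0 0 0 0 5 0.1;0 0 0 0 0 3 0.1;0 0 0 0 0 1 0.1;0 0 0 0 0 0 0.1;0 0 0 0 0 0 0.1' 30
python3 -c "
from h import *
to([.488,.3281,.0884],np.radians(94.5))
s=snap('side','s6.png'); W=world(s)
for q in [(.5354,.332),(.44,.3245),(.488,.330)]:
    P=near(W,q,.024,.035,.07);print(len(P),np.round(circ(P),4))
im=cv2.imread('pics/s6.png'); cv2.imwrite('pics/s6c.png',cv2.resize(im[200:380,130:330],None,fx=3,fy=3))"
```

```text
time: 9.9
tool_pos: [0.4879, 0.3281, 0.0905]
tool_rot: [0.0, 0.679, 0.734, 0.0]
ft_force: [-0.1, 0.3, -0.5]
grip_width: 0.0291
pos [0.4879 0.3281 0.0905] tool x yaw 94.46 tilt [0.02 0.01] F [-0.1  0.3 -0.5] w 0.0291 t 9.9
delta tool mm [0.  0.1 2.1]
turn deg [ 0.02 -0.01 -0.04]
232 [0.5361 0.3323 0.0144]
232 [0.4406 0.3239 0.0143]
227 [0.4879 0.3285 0.0144]
```

View pics/s6c.png

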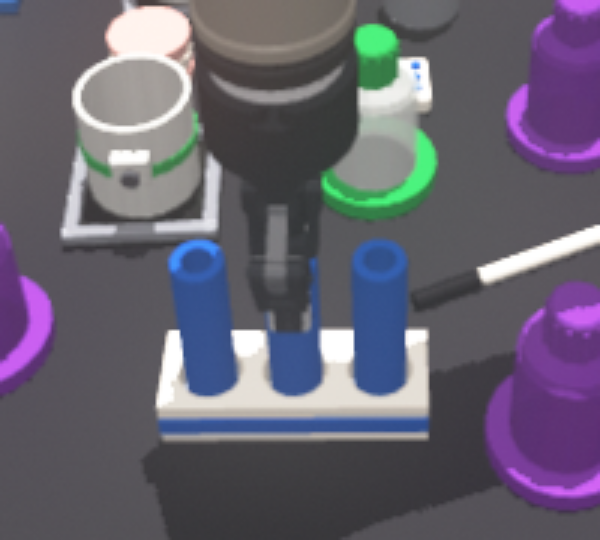

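```bash

python3 -m pendant '0 0 0 0 0 1 0.1;0 0 0 0 0 1 0.1;0 0 0 0 0 0.6 0.1;0 0 0 0 0 0 0.1;0 0 0 0 0 0 0.1' 30
python3 -m pendant '0 0 0 0 0 0.8 0.1;0 0 0 0 0 0 0.1;0 0 0 0 0 0 0.1'
```

```text
time: 10.45
tool_pos: [0.4881, 0.3281, 0.0885]
tool_rot: [0.0, 0.679, 0.734, 0.001]
ft_force: [-1.3, -0.7, 5.6]
grip_width: 0.0293
time: 10.75
tool_pos: [0.4883, 0.3282, 0.0885]
tool_rot: [0.0, 0.679, 0.734, 0.001]
ft_force: [-2.5, -1.0, 9.2]
grip_width: 0.0291
```

Contact of 9 N at the expected height, so the sleeve is seated. I release, rise and check.

```bash

python3 -m pendant '0 0 0 0 0 -0.8 0.1;0 0 0 0 0 0 0.8;0 0 0 0 0 0 0.8;0 0 0 0 0 0 0.8;0 0 0 0 0 0 0.8;0 0 0 0 0 -10 0.9;0 0 0 0 0 -25 1;0 0 0 0 0 -40 1;0 0 0 0 0 -40 1;0 0 0 0 0 -25 1;0 0 0 0 0 0 1'
python3 -c "
from h import *
s=snap('side','s7.png'); W=world(s)
for q in [(.5354,.332),(.44,.3245),(.488,.330)]:
    P=near(W,q,.024,.035,.09);Q=near(W,q,.024,.11,.15);print(len(P),np.round(circ(P),4),Q[:,2].max())
to([.4398,-.037,.231],np.radians(94.5))
P=near(W,(.44,-.036),.04,.01,.07);print('adapter',np.round(circ(P),4))
P=near(W,(.44,-.036),.04,.082,.102);print('adapter',np.round(circ(P),4))
im=cv2.imread('pics/s7.png'); cv2.imwrite('pics/s7c.png',cv2.resize(im[150:380,130:330],None,fx=2.5,fy=2.5))"
```

```text
time: 11.85
tool_pos: [0.4906, 0.3293, 0.2336]
tool_rot: [0.001, 0.679, 0.734, 0.005]
ft_force: [0.9, -0.8, 0.9]
grip_width: 0.0853
369 [0.5362 0.3326 0.0141] 0.1260855960635614
370 [0.4407 0.3241 0.0142] 0.12652450652962943
371 [0.4882 0.3286 0.0143] 0.12566178047962906
pos [0.4892 0.3286 0.2307] tool x yaw 94.45 tilt [0.28 0.2 ] F [-0.1  0.7 -0.5] w 0.0856 t 11.9
delta tool mm [-360.7  -77.6   -1.8]
turn deg [ 0.29 -0.18 -0.05]
adapter [ 0.4398 -0.0364  0.029 ]
adapter [ 0.4397 -0.0342  0.0202]
```

View pics/s7c.png

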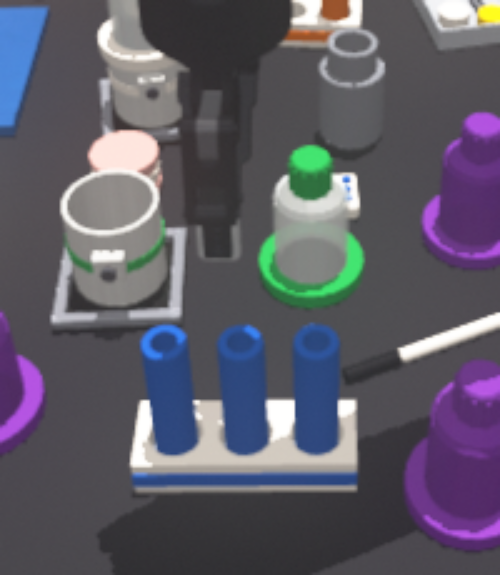

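The three sleeves stand level at (165,390), (242,390) and (316,390), so step 1 looks done. Back to the adapter.

```bash

python3 -m pendant '0 0 0 -30 -6.5 0 1;0 0 0 -45 -9.7 0 1;0 0 0 -45 -9.7 0 1;0 0 0 -45 -9.7 0 1;0 0 0 -45 -9.7 0 1;0 0 0 -45 -9.7 0 1;0 0 0 -45 -9.7 0 1;0 0 0 -35 -8 0 1;0 0 0 -25 -5 0 1;0 0 0 0 0 0 1;0 0 0 0 0 0 1;0 0 0 0 0 0 1'
python3 -c "
from h import *
to([.4398,-.0367,.231],np.radians(94.5))
s=snap('wrist','w8.png'); W=world(s)
P=near(W,(.44,-.036),.04,.1,.112);print(len(P),np.round(circ(P),4),np.round((P.min(0)+P.max(0))/2,4),np.ptp(P,axis=0))
im=cv2.imread('pics/w8.png'); cv2.imwrite('pics/w8c.png',cv2.resize(im[100:260,160:330],None,fx=3.5,fy=3.5,interpolation=cv2.INTER_CUBIC))
"
```

```text
time: 13.1
tool_pos: [0.4379, -0.0353, 0.227]
tool_rot: [-0.001, 0.678, 0.735, -0.0]
ft_force: [0.5, -0.2, 0.0]
grip_width: 0.0855
pos [ 0.4379 -0.0353  0.227 ] tool x yaw 94.6 tilt [-0.09  0.03] F [ 0.5 -0.2  0. ] w 0.0855 t 13.1
delta tool mm [-1.6  1.7 -4. ]
turn deg [-0.08 -0.04  0.1 ]
1082 [ 0.4409 -0.037   0.0199] [ 0.4414 -0.037   0.1041] [0.04548799 0.04522269 0.0082246 ]
```

View pics/w8c.png

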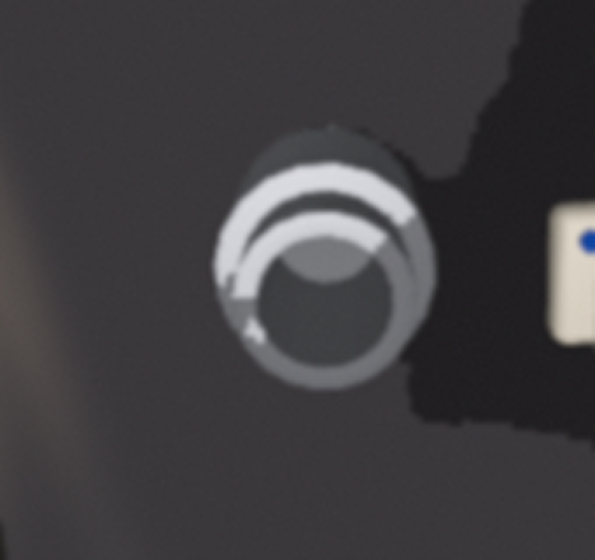

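```bash

python3 -m pendant '0 0 0 -1.6 2.2 0 1;0 0 0 0 0 30 1; 0 0 0 0 0 45 1; 0 0 0 0 0 40 1; 0 0 0 0 0 20 1; 0 0 0 0 0 7 1; 0 0 0 0 0 4 1; 0 0 0 0 0 0 1; 0 0 0 0 0 0 1; 0 0 0 0 0 0 1'
python3 -c "
from h import *
to([.4401,-.0367,.080],np.radians(94.5))"
```

```text
time: 14.15
tool_pos: [0.4417, -0.0383, 0.0828]
tool_rot: [0.001, 0.679, 0.734, 0.001]
ft_force: [-0.4, -1.4, -0.9]
grip_width: 0.0852
pos [ 0.4417 -0.0383  0.0828] tool x yaw 94.47 tilt [0.15 0.02] F [-0.4 -1.4 -0.9] w 0.0852 t 14.15
delta tool mm [ 1.7 -1.5  2.8]
turn deg [ 0.15 -0.01 -0.03]
```

```bash

python3 -m pendant '0 0 0 0.9 -0.8 2 1;0 0 0 0 0 0 0.4; 0 0 0 0 0 0 0.4; 0 0 0 0 0 0 0.4; 0 0 0 0 0 0 0.4; 0 0 0 0 0 0 0.4; 0 0 0 0 0 0 0.4; 0 0 0 0 0 0 0.4;0 0 0 0 0 0 0.4' 45
python3 -c "
from h import *
to([.4401,-.0367,.080],np.radians(94.5))
s=snap('side','s9.png'); W=world(s)
P=near(W,(.44,-.036),.04,.01,.07);print('adapter',np.round(circ(P),4))
im=cv2.imread('pics/s9.png'); cv2.imwrite('pics/s9c.png',cv2.resize(im[100:260,180:340],None,fx=3.5,fy=3.5))"
```

```text
time: 15.05
tool_pos: [0.4399, -0.0375, 0.0801]
tool_rot: [0.0, 0.679, 0.734, 0.0]
ft_force: [-1.9, 0.9, 5.6]
grip_width: 0.0439
pos [ 0.4399 -0.0375  0.0801] tool x yaw 94.46 tilt [0.03 0.02] F [-1.9  0.9  5.6] w 0.0439 t 15.05
delta tool mm [0.8 0.2 0.1]
turn deg [ 0.03 -0.02 -0.04]
adapter [ 0.4399 -0.0363  0.0289]
```

View pics/s9c.png

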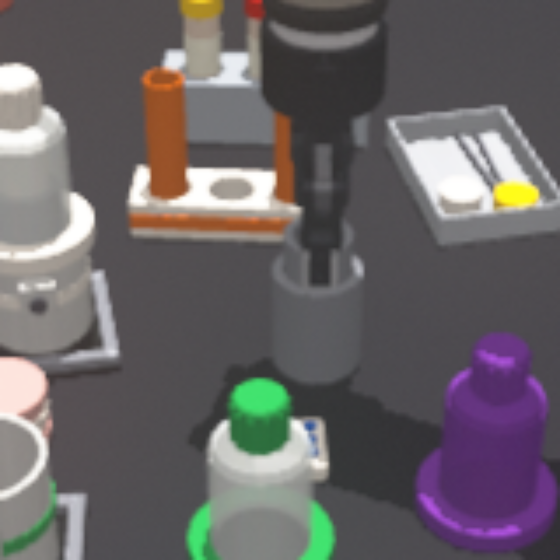

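The jaws grip the flats (44 mm, pixel (320,265)). I lift the adapter.

```bash

python3 -m pendant '0 0 0 0 0 -4 0.4;0 0 0 0 0 -10 0.4;0 0 0 0 0 -20 0.4;0 0 0 0 0 -30 0.4;0 0 0 0 0 -30 0.4;0 0 0 0 0 -25 0.4;0 0 0 0 0 -11 0.4;0 0 0 0 0 0 0.4;0 0 0 0 0 0 0.4;0 0 0 0 0 0 0.4' 45
python3 -c "
from h import *
to([.612,.174,.21],np.radians(94.5))
s=snap('side','s10.png'); W=world(s)
P=near(W,(.44,-.036),.04,.15,.19);print('adapter',np.round(circ(P),4),near(W,(.44,-.036),.035,.10,.2)[:,2].min())"
```

```text
time: 16.1
tool_pos: [0.4384, -0.0374, 0.2082]
tool_rot: [-0.001, 0.679, 0.734, -0.001]
ft_force: [-0.5, -0.3, -1.0]
grip_width: 0.0444
pos [ 0.4384 -0.0374  0.2082] tool x yaw 94.45 tilt [-0.2  -0.02] F [-0.5 -0.3 -1. ] w 0.0444 t 16.1
delta tool mm [197.3 189.5  -2.5]
turn deg [-0.2   0.   -0.05]
adapter [ 0.4384 -0.0367  0.0291] 0.1284833069913548
```

View pics/s10.png

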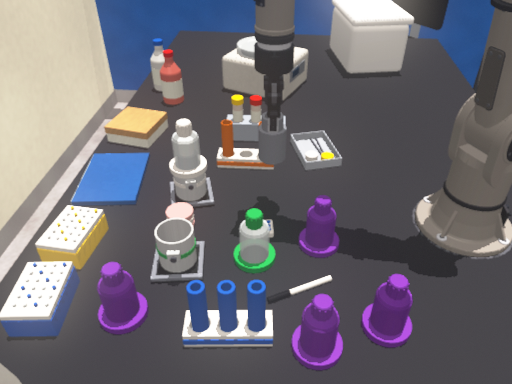

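The adapter hangs upright at (272,140). I carry it to the bucket.

```bash

python3 -m pendant '0 0 0 20 19 0 0.4;0 0 0 30 29 0 0.4;0 0 0 33 32 0 0.4;0 0 0 33 32 0 0.4;0 0 0 33 32 0 0.4;0 0 0 30 28 0 0.4;0 0 0 18 17 0 0.4;0 0 0 0 0 0 0.4;0 0 0 0 0 0 0.4;0 0 0 0 0 0 0.4;0 0 0 0 0 0 0.4' 45
python3 -c "
from h import *
to([.612,.174,.21],np.radians(94.5))
for n in ('side','top'):
  s=snap(n,n+'11.png'); W=world(s)
  P=near(W,(.612,.174),.04,.15,.19);print(n,'adapter',len(P),np.round(circ(P),4))
  P=near(W,(.612,.174),.048,.085,.1);print('rim',len(P),np.round(circ(P),4),np.round((P.min(0)+P.max(0))/2,4))
  P=near(W,(.612,.174),.048,.03,.085);m=np.hypot(P[:,0]-.612,P[:,1]-.174)>.035;P=P[m];print('wall',len(P),np.round(circ(P),4))
"
```

```text
time: 17.25
tool_pos: [0.6124, 0.1718, 0.2098]
tool_rot: [-0.0, 0.68, 0.733, -0.0]
ft_force: [-0.0, -1.3, -1.3]
grip_width: 0.0437
pos [0.6124 0.1718 0.2098] tool x yaw 94.32 tilt [-0.03 -0.03] F [-0.  -1.3 -1.3] w 0.0437 t 17.25
delta tool mm [ 2.2 -0.2 -0.2]
turn deg [-0.03  0.03 -0.18]
side adapter 594 [0.6123 0.1724 0.0293]
rim 305 [0.6117 0.1747 0.0347] [0.612  0.1751 0.0903]
wall 744 [0.6119 0.177  0.0362]
top adapter 169 [0.6066 0.1703 0.0246]
rim 83 [0.6113 0.1733 0.0347] [0.6067 0.1739 0.0899]
wall 232 [0.6184 0.1751 0.0427]
```

View pics/side11.png

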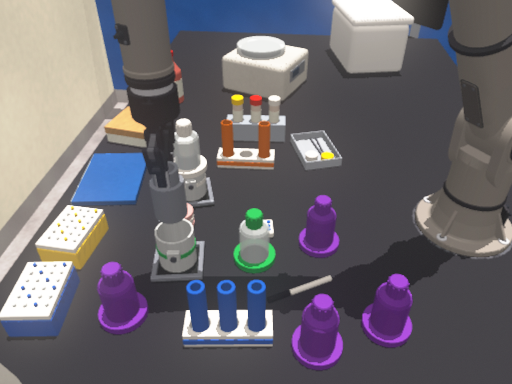

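```bash

python3 -m pendant '0 0 0 1.6 -0.6 0 0.4;0 0 0 0 0 10 0.4;0 0 0 0 0 15 0.4;0 0 0 0 0 5 0.4;0 0 0 0 0 0 0.4;0 0 0 0 0 0 0.4;0 0 0 0 0 0 0.4' 45
python3 -c "
from h import *
to([.6117,.1735,.098],np.radians(94.5))
for n in ('side','top'):
  s=snap(n,n+'12.png'); W=world(s)
  P=near(W,(.612,.174),.04,.115,.165);print(n,'adapter',len(P),np.round(circ(P),4))
im=cv2.imread('pics/side12.png'); cv2.imwrite('pics/s12c.png',cv2.resize(im[120:300,90:270],None,fx=3,fy=3))
"
```

```text
time: 18.05
tool_pos: [0.6126, 0.1751, 0.1805]
tool_rot: [0.0, 0.679, 0.734, 0.001]
ft_force: [0.6, -0.6, -2.0]
grip_width: 0.0442
pos [0.6126 0.1751 0.1805] tool x yaw 94.46 tilt [0.09 0.01] F [ 0.6 -0.6 -2. ] w 0.0442 t 18.05
delta tool mm [-1.6 -1.2 82.5]
turn deg [ 0.09 -0.01 -0.04]
side adapter 692 [0.6127 0.1757 0.0293]
top adapter 195 [0.6065 0.1735 0.0245]
```

View pics/s12c.png

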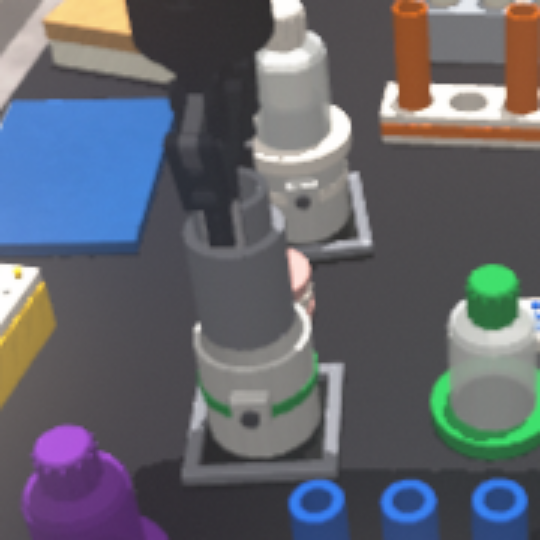

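The adapter sits just above the rim, at (240,330), and about 1.5 mm off. I correct it and go in.

```bash

python3 -m pendant '0 0 0 -1.5 -0.9 0 0.4;0 0 0 0 0 0 0.4;0 0 0 0 0 5 0.4;0 0 0 0 0 7 0.4;0 0 0 0 0 8 0.4;0 0 0 0 0 0 0.4;0 0 0 0 0 0 0.4' 45
python3 -c "
from h import *
to([.6117,.1735,.098],np.radians(94.5))"
```

```text
time: 18.85
tool_pos: [0.6109, 0.1735, 0.159]
tool_rot: [-0.0, 0.679, 0.734, -0.001]
ft_force: [-0.5, -0.5, -1.4]
grip_width: 0.0444
pos [0.6109 0.1735 0.159 ] tool x yaw 94.46 tilt [-0.07 -0.02] F [-0.5 -0.5 -1.4] w 0.0444 t 18.85
delta tool mm [-0.1  0.8 61. ]
turn deg [-0.07  0.02 -0.04]
```

```bash

python3 -m pendant '0 0 0 0 0.7 8 0.4;0 0 0 0 0 10 0.4;0 0 0 0 0 10 0.4;0 0 0 0 0 10 0.4;0 0 0 0 0 8 0.4;0 0 0 0 0 5 0.4;0 0 0 0 0 2 0.4;0 0 0 0 0 0 0.4;0 0 0 0 0 0 0.4' 45
python3 -c "
from h import *
to([.6117,.1735,.098],np.radians(94.5))"
```

```text
time: 19.75
tool_pos: [0.6124, 0.1736, 0.1072]
tool_rot: [0.0, 0.679, 0.734, 0.0]
ft_force: [-0.6, -0.9, -1.4]
grip_width: 0.0441
pos [0.6124 0.1736 0.1072] tool x yaw 94.46 tilt [0.06 0.01] F [-0.6 -0.9 -1.4] w 0.0441 t 19.75
delta tool mm [-0.1 -0.7  9.2]
turn deg [ 0.06 -0.01 -0.04]
```

```bash

python3 -m pendant '0 0 0 0 -0.4 3 0.4;0 0 0 0 0 2 0.4;0 0 0 0 0 2 0.4;0 0 0 0 0 1 0.4;0 0 0 0 0 1 0.4;0 0 0 0 0 0.8 0.4;0 0 0 0 0 0 0.4;0 0 0 0 0 0 0.4;0 0 0 0 0 0 0.4' 45
python3 -m pendant '0 0 0 0 0 0.8 0.4;0 0 0 0 0 0 0.4;0 0 0 0 0 0 0.4' 45
python3 -c "
from h import *
to([.6117,.1735,.098],np.radians(94.5))
for n in ('side','top'):
  s=snap(n,n+'13.png'); W=world(s)
  P=near(W,(.612,.174),.04,.1,.118);print(n,'adapter',len(P),np.round(circ(P),4),near(W,(.612,.174),.03,.1,.14)[:,2].max())
im=cv2.imread('pics/side13.png'); cv2.imwrite('pics/s13c.png',cv2.resize(im[120:300,90:270],None,fx=3,fy=3))"
```

```text
time: 20.65
tool_pos: [0.6119, 0.1736, 0.0983]
tool_rot: [0.0, 0.679, 0.734, 0.001]
ft_force: [-1.4, -1.0, 5.1]
grip_width: 0.0439
time: 20.95
tool_pos: [0.6122, 0.1737, 0.0983]
tool_rot: [0.0, 0.679, 0.734, 0.001]
ft_force: [-3.5, 0.5, 8.0]
grip_width: 0.0443
pos [0.6122 0.1737 0.0983] tool x yaw 94.46 tilt [0.09 0.06] F [-3.5  0.5  8. ] w 0.0443 t 20.95
delta tool mm [-0.1 -0.5  0.3]
turn deg [ 0.1  -0.05 -0.04]
side adapter 171 [0.6124 0.1816 0.0227] 0.13941723005181772
top adapter 77 [0.611  0.1715 0.0242] 0.1388312928560621
```

View pics/s13c.png

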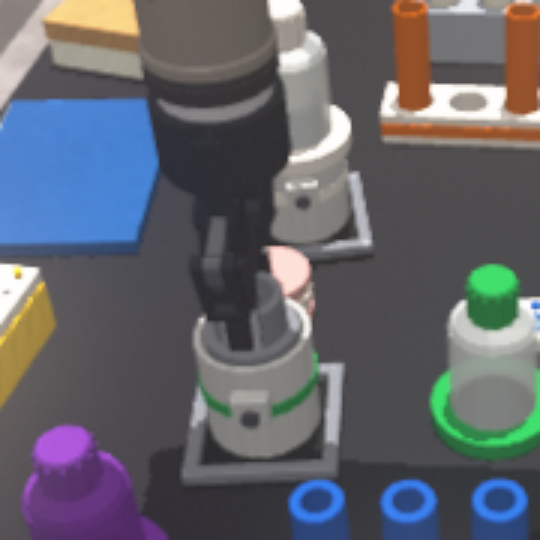

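The adapter is on the floor of the bucket at TCP z .098, as expected, with 8 N contact. I release and rise.

```bash

python3 -m pendant '0 0 0 0 0 -0.9 0.4;0 0 0 0 0 0 0.9;0 0 0 0 0 0 1;0 0 0 0 0 0 1;0 0 0 0 0 0 1;0 0 0 0 0 0 1;0 0 0 0 0 -15 1;0 0 0 0 0 -35 1;0 0 0 0 0 -45 1;0 0 0 0 0 -45 1;0 0 0 0 0 -25 1;0 0 0 0 0 0 1'
python3 -c "
from h import *
to([.5015,-.347,.26],np.radians(92.2))
for n in ('side','top'):
  s=snap(n,n+'14.png'); W=world(s)
  P=near(W,(.612,.174),.027,.1,.12);print(n,'adapter',len(P),np.round(circ(P),4))
  P=near(W,(.612,.174),.027,.12,.135);print(n,'adaptertop',len(P),np.round(circ(P),4),np.round((P.min(0)+P.max(0))/2,4),np.median(P[:,2]))
im=cv2.imread('pics/side14.png'); cv2.imwrite('pics/s14c.png',cv2.resize(im[120:300,90:270],None,fx=3,fy=3))"
```

```text
time: 22.25
tool_pos: [0.6145, 0.1734, 0.269]
tool_rot: [0.003, 0.679, 0.734, 0.005]
ft_force: [0.0, -0.3, -0.0]
grip_width: 0.0854
pos [0.6145 0.1734 0.269 ] tool x yaw 94.45 tilt [0.68 0.16] F [ 0.  -0.3 -0. ] w 0.0854 t 22.25
delta tool mm [-510.1 -153.2    6.2]
turn deg [ 0.68 -0.12  2.25]
side adapter 322 [0.6112 0.177  0.0202]
side adaptertop 218 [0.6119 0.1756 0.0201] [0.612  0.1738 0.1236] 0.12439478762657397
top adapter 93 [0.6092 0.1736 0.02  ]
top adaptertop 91 [0.6115 0.1746 0.0201] [0.6118 0.1748 0.124 ] 0.12315448402458551
```

View pics/s14c.png

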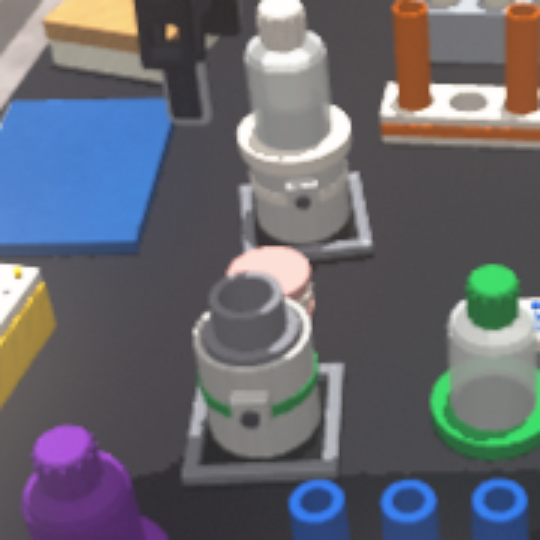

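The adapter sits upright at (248,310), rim clear of the collar. On to the red tube.

```bash

python3 -m pendant '0 0 0 -30 -9 0 1;0 0 0 -44 -13 0 1;0 0 0 -44 -13 0 1;0 0 0 -44 -13 0 1;0 0 0 -44 -13 0 1;0 0 0 -44 -13 0 1;0 0 0 -44 -13 0 1;0 0 0 -44 -13 0 1;0 0 0 -44 -13 0 1;0 0 0 -44 -13 0 1;0 0 0 -44 -13 0 1;0 0 0 -30 -11 0 1'
python3 -m pendant '0 0 2.2 0 0 0 1;0 0 0 0 0 0 1;0 0 0 0 0 0 1'
python3 -c "
from h import *
to([.5018,-.347,.12],np.radians(92.2))
s=snap('wrist','w15.png'); W=world(s)
for q in [(.5015,-.347),(.4495,-.3485),(.553,-.3445)]:
  P=near(W,q,.025,.115,.14);print(len(P),np.round(circ(P),4),np.round((P.min(0)+P.max(0))/2,4),np.median(P[:,2]))
"
```

```text
time: 23.55
tool_pos: [0.4982, -0.3397, 0.2602]
tool_rot: [-0.001, 0.681, 0.733, -0.001]
ft_force: [0.1, 0.3, 0.2]
grip_width: 0.0853
time: 23.85
tool_pos: [0.501, -0.3351, 0.2606]
tool_rot: [-0.001, 0.692, 0.722, 0.0]
ft_force: [0.7, -0.1, 0.6]
grip_width: 0.0853
pos [ 0.501  -0.3351  0.2606] tool x yaw 92.37 tilt [-0.1   0.14] F [ 0.7 -0.1  0.6] w 0.0853 t 23.85
delta tool mm [-12.3   0.5 140.6]
turn deg [-0.1  -0.14  0.17]
1068 [ 0.5024 -0.3481  0.012 ] [ 0.5032 -0.3482  0.1209] 0.12467328107424225
1200 [ 0.4512 -0.3503  0.0118] [ 0.4515 -0.3504  0.1211] 0.12464815967612977
974 [ 0.5538 -0.3462  0.0122] [ 0.5551 -0.3464  0.1209] 0.12461713165693325
```

View pics/w15.png

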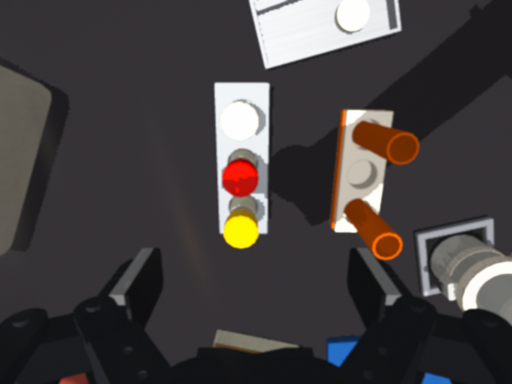

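The block shows white (240,120), red (240,178) and yellow (241,230), and the jaws are across the row. I descend on the red cap.

```bash

python3 -m pendant '0 0 0 -12 0.7 0 1;0 0 0 0 0 25 1; 0 0 0 0 0 45 1; 0 0 0 0 0 45 1; 0 0 0 0 0 25 1; 0 0 0 0 0 16 1; 0 0 0 0 0 8 1; 0 0 0 0 0 0 1; 0 0 0 0 0 0 1; 0 0 0 0 0 0 1'
python3 -c "
from h import *
to([.502,-.347,.094],np.radians(92.2))
snap('side','s16.png')
im=cv2.imread('pics/s16.png'); cv2.imwrite('pics/s16c.png',cv2.resize(im[40:200,180:340],None,fx=3.5,fy=3.5))"
```

```text
time: 24.9
tool_pos: [0.503, -0.3494, 0.0995]
tool_rot: [0.001, 0.693, 0.721, 0.0]
ft_force: [0.8, -0.1, 1.3]
grip_width: 0.0855
pos [ 0.503  -0.3494  0.0995] tool x yaw 92.27 tilt [ 0.14 -0.1 ] F [ 0.8 -0.1  1.3] w 0.0855 t 24.9
delta tool mm [ 2.4 -0.9  5.5]
turn deg [0.13 0.1  0.07]
```

View pics/s16c.png

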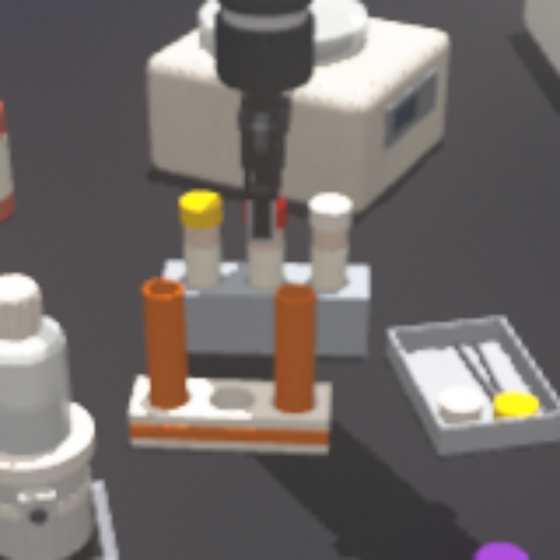

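The finger is in line with the red cap (265,215), between white and yellow. I close on it.

```bash

python3 -m pendant '0 0 0 1.7 -0.7 5 1;0 0 0 0 0 0 1;0 0 0 0 0 0 0.2; 0 0 0 0 0 0 0.2; 0 0 0 0 0 0 0.2; 0 0 0 0 0 0 0.2; 0 0 0 0 0 0 0.2; 0 0 0 0 0 0 0.2; 0 0 0 0 0 0 0.2;0 0 0 0 0 0 0.2' 35
python3 -c "
from h import *
to([.502,-.347,.094],np.radians(92.2))"
python3 -m pendant '0 0 0 0 0 -5 0.2;0 0 0 0 0 -10 0.2;0 0 0 0 0 -20 0.2;0 0 0 0 0 -30 0.2;0 0 0 0 0 -30 0.2;0 0 0 0 0 -30 0.2;0 0 0 0 0 -25 0.2;0 0 0 0 0 -10 0.2;0 0 0 0 0 0 0.2;0 0 0 0 0 0 0.2;0 0 0 0 0 0 0.2' 35
python3 -c "
from h import *
to([.42,-.2,.254],np.radians(94.5))
s=snap('side','s17.png');W=world(s)
P=near(W,(.502,-.347),.025,.175,.25);print(np.round(circ(P),4),P[:,2].min())
for z in (.18,.2,.22,.24):
  P=near(W,(.502,-.347),.025,z,z+.02)
  if len(P)>5:print(z,len(P),np.round(circ(P),4))
im=cv2.imread('pics/s17.png'); cv2.imwrite('pics/s17c.png',cv2.resize(im[20:180,180:340],None,fx=3.5,fy=3.5))"
```

```text
time: 25.95
tool_pos: [0.5014, -0.3471, 0.0932]
tool_rot: [0.0, 0.693, 0.721, -0.0]
ft_force: [0.6, 0.0, 1.2]
grip_width: 0.033
pos [ 0.5014 -0.3471  0.0932] tool x yaw 92.25 tilt [ 0.02 -0.02] F [0.6 0.  1.2] w 0.033 t 25.95
delta tool mm [ 0.1  0.6 -0.8]
turn deg [0.02 0.03 0.05]
time: 27.05
tool_pos: [0.5007, -0.346, 0.2511]
tool_rot: [-0.002, 0.693, 0.721, -0.0]
ft_force: [-0.7, 0.0, -0.5]
grip_width: 0.033
pos [ 0.5007 -0.346   0.2511] tool x yaw 92.26 tilt [-0.16  0.13] F [-0.7  0.  -0.5] w 0.033 t 27.05
delta tool mm [149.1 -74.9  -2.4]
turn deg [-0.15 -0.14 -2.24]
[ 0.5006 -0.3427  0.0115] 0.17517244027524992
0.18 71 [ 0.5007 -0.3436  0.012 ]
0.2 81 [ 0.5009 -0.3436  0.012 ]
0.22 77 [ 0.5005 -0.3416  0.0114]
0.24 62 [ 0.4995 -0.3369  0.0108]
```

View pics/s17c.png

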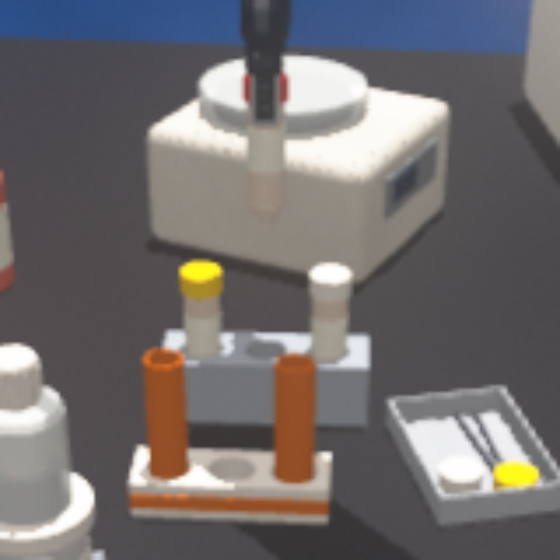

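The red tube hangs upright at (266,170), and white and yellow are in place. I go round the loaded bucket on its near side.

```bash

python3 -m pendant '0 0 0 20 -4 0 0.2;0 0 0 35 -8 0 0.2;0 0 0 43 -10 0 0.2;0 0 0 43 -10 0 0.2;0 0 0 43 -10 0 0.2;0 0 0 43 -10 0 0.2;0 0 0 40 -9 0 0.2;0 0 0 32 -8 0 0.2;0 0 0 20 10 0 0.2;0 0 0 25 25 0 0.2;0 0 0 30 30 0 0.2;0 0 0 32 32 0 0.2' 35
python3 -m pendant '0 0 0 32 32 0 0.2;0 0 0 30 30 0 0.2;0 0 0 25 22 0 0.2;0 0 0 15 12 0 0.2;0 0 0 0 0 0 0.2;0 0 0 0 0 0 0.2;0 0 0 0 0 0 0.2'
python3 -c "
from h import *
to([.6118,.1742,.242],np.radians(92.2))
for n in ('side','top'):
  s=snap(n,n+'18.png'); W=world(s)
  P=near(W,(.612,.174),.027,.12,.135);print(n,'adaptertop',len(P),np.round(circ(P),4),np.round((P.min(0)+P.max(0))/2,4),np.median(P[:,2]))
"
```

```text
time: 28.3
tool_pos: [0.5134, 0.0606, 0.2523]
tool_rot: [-0.0, 0.693, 0.721, -0.0]
ft_force: [0.1, -0.8, -0.1]
grip_width: 0.0329
time: 29.0
tool_pos: [0.6046, 0.1636, 0.2528]
tool_rot: [0.0, 0.694, 0.72, -0.001]
ft_force: [0.5, -0.3, -2.1]
grip_width: 0.033
pos [0.6046 0.1636 0.2528] tool x yaw 92.12 tilt [-0.06 -0.08] F [ 0.5 -0.3 -2.1] w 0.033 t 29.0
delta tool mm [10.4  7.6 10.8]
turn deg [-0.06  0.08 -0.08]
side adaptertop 224 [0.6117 0.1756 0.0201] [0.6119 0.1744 0.1238] 0.12428069660263963
top adaptertop 68 [0.6115 0.1745 0.0202] [0.6087 0.1738 0.1237] 0.12312959533738538
```

View pics/side18.png

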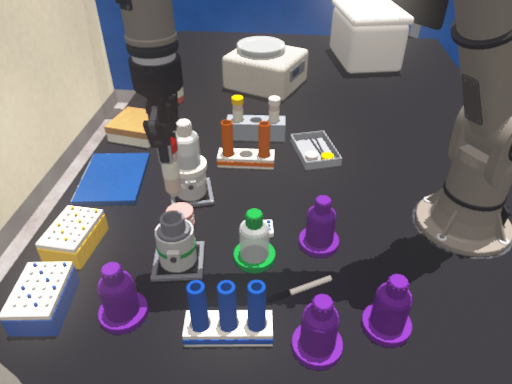

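```bash

python3 -m pendant '0 0 0 10.3 7.4 0 0.2;0 0 0 0 0 10 0.2;0 0 0 0 0 15 0.2;0 0 0 0 0 10 0.2;0 0 0 0 0 0 0.2;0 0 0 0 0 0 0.2;0 0 0 0 0 0 0.2;0 0 0 0 0 0 0.2'
python3 -c "
from h import *
to([.6118,.1743,.127],np.radians(92.2))
for n in ('side','top'):
  s=snap(n,n+'19.png'); W=world(s)
  for z in (.135,.15,.165,.18,.2):
    P=near(W,(.612,.174),.025,z,z+.015)
    if len(P)>5:print(n,z,len(P),np.round(circ(P),4))
im=cv2.imread('pics/side19.png'); cv2.imwrite('pics/s19c.png',cv2.resize(im[120:300,90:270],None,fx=3,fy=3))
"
```

```text
time: 29.9
tool_pos: [0.6126, 0.1762, 0.2189]
tool_rot: [0.0, 0.693, 0.721, 0.001]
ft_force: [0.2, -0.2, -0.2]
grip_width: 0.0329
pos [0.6126 0.1762 0.2189] tool x yaw 92.26 tilt [0.09 0.02] F [ 0.2 -0.2 -0.2] w 0.0329 t 29.9
delta tool mm [-1.9 -1.1 91.9]
turn deg [ 0.09 -0.02  0.06]
side 0.135 22 [0.6097 0.181  0.0056]
side 0.15 92 [0.6132 0.1758 0.0137]
side 0.165 112 [0.6126 0.1764 0.0134]
side 0.18 109 [0.6129 0.1761 0.0141]
side 0.2 110 [0.6124 0.1771 0.0136]
top 0.15 27 [0.6128 0.1763 0.014 ]
top 0.165 26 [0.613  0.1763 0.0141]
top 0.18 26 [0.6127 0.1762 0.0143]
top 0.2 28 [0.6124 0.1767 0.014 ]
```

View pics/s19c.png

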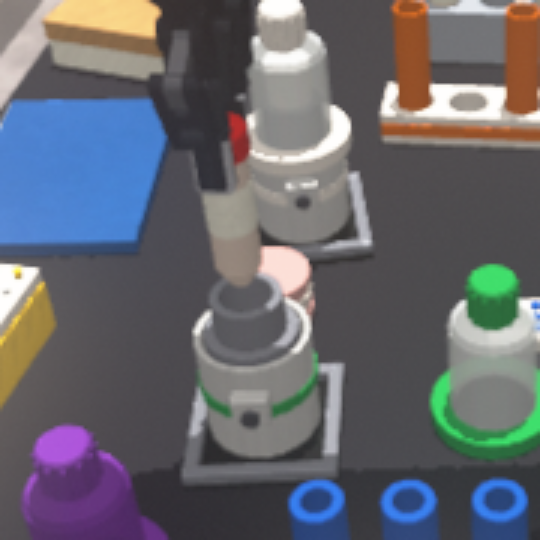

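The tube is vertical, on the TCP, with its tip at (240,275) above the bore. I correct and lower it.

```bash

python3 -m pendant '0 0 0 -1.8 -0.9 0 0.2;0 0 0 0 0 0 0.2;0 0 0 0 0 5 0.2;0 0 0 0 0 8 0.2;0 0 0 0 0 8 0.2;0 0 0 0 0 8 0.2;0 0 0 0 0 0 0.2;0 0 0 0 0 0 0.2'
python3 -c "
from h import *
to([.6118,.1743,.1272],np.radians(92.2))
s=snap('side','s20.png')
im=cv2.imread('pics/s20.png'); cv2.imwrite('pics/s20c.png',cv2.resize(im[120:300,90:270],None,fx=3,fy=3))
"
```

```text
time: 30.8
tool_pos: [0.6111, 0.1744, 0.1885]
tool_rot: [-0.0, 0.693, 0.721, -0.0]
ft_force: [0.7, -0.7, -1.1]
grip_width: 0.0324
pos [0.6111 0.1744 0.1885] tool x yaw 92.26 tilt [-0.05 -0.02] F [ 0.7 -0.7 -1.1] w 0.0324 t 30.8
delta tool mm [-0.1  0.7 61.3]
turn deg [-0.05  0.02  0.06]
```

View pics/s20c.png

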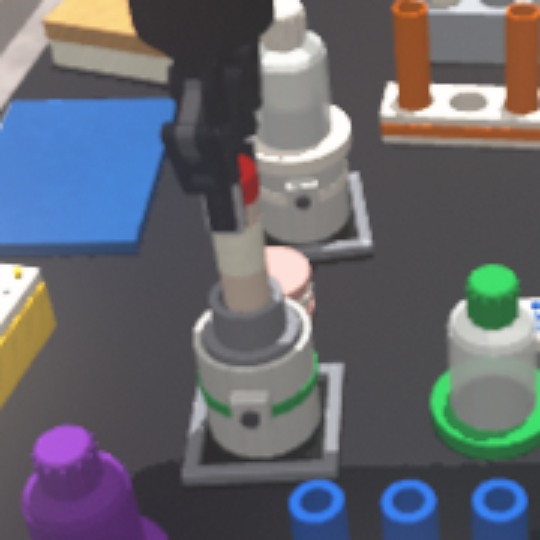

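The tip is in the bore, free of force. I continue down.

```bash

python3 -m pendant '0 0 0 0 0.6 8 0.2;0 0 0 0 0 10 0.2;0 0 0 0 0 10 0.2;0 0 0 0 0 10 0.2;0 0 0 0 0 8 0.2;0 0 0 0 0 4 0.2;0 0 0 0 0 0 0.2;0 0 0 0 0 0 0.2;0 0 0 0 0 0 0.2'
python3 -c "
from h import *
to([.6118,.1743,.1272],np.radians(92.2))
"
```

```text
time: 31.75
tool_pos: [0.6125, 0.1744, 0.1397]
tool_rot: [0.0, 0.693, 0.721, 0.001]
ft_force: [0.4, 0.8, -0.3]
grip_width: 0.0328
pos [0.6125 0.1744 0.1397] tool x yaw 92.26 tilt [0.08 0.02] F [ 0.4  0.8 -0.3] w 0.0328 t 31.75
delta tool mm [-0.1 -0.7 12.5]
turn deg [ 0.08 -0.02  0.06]
```

```bash

python3 -m pendant '0 0 0 0 -0.4 4 0.2;0 0 0 0 0 4 0.2;0 0 0 0 0 2 0.2;0 0 0 0 0 1 0.2;0 0 0 0 0 0.8 0.2;0 0 0 0 0 0 0.2;0 0 0 0 0 0 0.2;0 0 0 0 0 0 0.2'
python3 -m pendant '0 0 0 0 0 0.8 0.2;0 0 0 0 0 0.8 0.2;0 0 0 0 0 0 0.2;0 0 0 0 0 0 0.2'
```

```text
time: 32.55
tool_pos: [0.6116, 0.1744, 0.1273]
tool_rot: [0.0, 0.693, 0.721, 0.0]
ft_force: [-0.6, 0.4, -0.8]
grip_width: 0.0334
time: 32.95
tool_pos: [0.6125, 0.1744, 0.1272]
tool_rot: [0.001, 0.693, 0.721, 0.001]
ft_force: [-1.1, -0.0, 4.9]
grip_width: 0.0332
```

Contact at .1272, as predicted. I release and rise.

```bash

python3 -m pendant '0 0 0 0 0 -0.5 0.2;0 0 0 0 0 0 0.9;0 0 0 0 0 0 1;0 0 0 0 0 0 1;0 0 0 0 0 0 1;0 0 0 0 0 0 1;0 0 0 0 0 -15 1;0 0 0 0 0 -35 1;0 0 0 0 0 -45 1;0 0 0 0 0 -25 1;0 0 0 0 0 0 1;0 0 0 0 0 0 1'
python3 -c "
from h import *
to([.4605,.1455,.24],np.radians(92.2))
for n in ('side','top'):
  s=snap(n,n+'21.png'); W=world(s)
  P=near(W,(.612,.174),.027,.154,.17);print(n,'captop',len(P),np.round(circ(P),4),np.round((P.min(0)+P.max(0))/2,4),np.median(P[:,2]))
  P=near(W,(.46,.145),.025,.117,.13);print(n,'knob',len(P),np.round(circ(P),4),np.round((P.min(0)+P.max(0))/2,4),np.median(P[:,2]))
im=cv2.imread('pics/side21.png'); cv2.imwrite('pics/s21c.png',cv2.resize(im[80:300,90:310],None,fx=2.6,fy=2.6))
"
```

```text
time: 34.15
tool_pos: [0.6117, 0.1744, 0.2465]
tool_rot: [0.0, 0.693, 0.721, 0.0]
ft_force: [-0.3, -0.3, -1.0]
grip_width: 0.0855
pos [0.6117 0.1744 0.2465] tool x yaw 92.26 tilt [0.06 0.03] F [-0.3 -0.3 -1. ] w 0.0855 t 34.15
delta tool mm [ -22.9 -152.3    6.3]
turn deg [ 0.06 -0.02  0.06]
side captop 199 [0.6121 0.1753 0.0123] [0.6126 0.1746 0.1584] 0.15986308166275642
side knob 170 [0.4608 0.1465 0.0116] [0.4613 0.1464 0.1212] 0.12234998117930096
top captop 118 [0.612  0.1733 0.0121] [0.612  0.1726 0.1577] 0.15773091933962508
top knob 104 [0.4601 0.1444 0.0113] [0.4593 0.1449 0.1211] 0.12059801041639451
```

View pics/s21c.png

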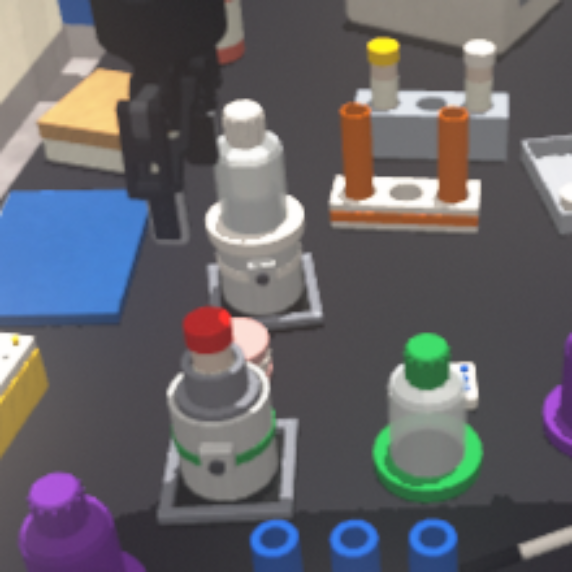

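The red tube is fully seated at (208,340). Next the green cap, with its knob at (428,355).

```bash

python3 -m pendant '0 0 0 -4 -30 0 1;0 0 0 -7 -45 0 1;0 0 0 -7 -45 0 1;0 0 0 -5 -32 0 1;0 0 0 0 0 0 1;0 0 0 0 0 0 1;0 0 0 0 0 0 1;0 0 0 0 0 0 1'
python3 -c "
from h import *
to([.4605,.1455,.089],np.radians(92.2))
s=snap('wrist','w22.png'); W=world(s)
P=near(W,(.46,.145),.025,.117,.13);print('knob',len(P),np.round(circ(P),4),np.round((P.min(0)+P.max(0))/2,4),np.median(P[:,2]))
"
```

```text
time: 35.05
tool_pos: [0.4616, 0.1455, 0.2457]
tool_rot: [0.0, 0.693, 0.721, -0.0]
ft_force: [0.0, -0.3, 0.1]
grip_width: 0.0858
pos [0.4616 0.1455 0.2457] tool x yaw 92.24 tilt [ 0.01 -0.05] F [ 0.  -0.3  0.1] w 0.0858 t 35.05
delta tool mm [  0.2  -1.1 156.7]
turn deg [0.01 0.06 0.04]
knob 988 [0.4618 0.1442 0.0111] [0.4625 0.1436 0.1205] 0.12155489809796571
```

View pics/w22.png

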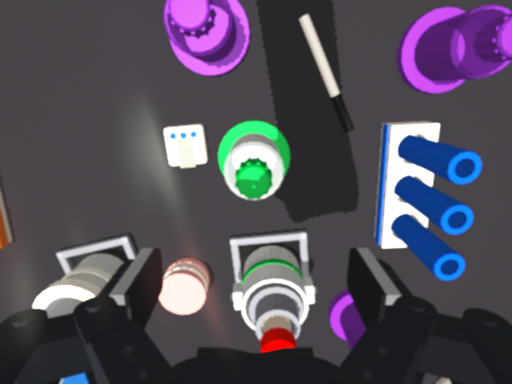

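The green knob is at (254,178), centred ahead of the jaws. I descend.

```bash

python3 -m pendant '0 0 0 -0.3 -0.8 30 1;0 0 0 0 0 45 1; 0 0 0 0 0 40 1; 0 0 0 0 0 25 1; 0 0 0 0 0 10 1; 0 0 0 0 0 4 1; 0 0 0 0 0 0 1; 0 0 0 0 0 0 1; 0 0 0 0 0 0 1; 0 0 0 0 0 0 1'
python3 -c "
from h import *
to([.4608,.145,.089],np.radians(92.2))"
```

```text
time: 36.1
tool_pos: [0.4606, 0.1454, 0.0931]
tool_rot: [0.0, 0.693, 0.721, 0.001]
ft_force: [0.6, 0.4, 0.3]
grip_width: 0.0855
pos [0.4606 0.1454 0.0931] tool x yaw 92.27 tilt [0.11 0.06] F [0.6 0.4 0.3] w 0.0855 t 36.1
delta tool mm [-0.4  0.2  4.1]
turn deg [ 0.12 -0.06  0.07]
```

```bash

python3 -m pendant '0 0 0 0 0.3 3.5 1;0 0 0 0 0 0 0.15; 0 0 0 0 0 0 0.15; 0 0 0 0 0 0 0.15; 0 0 0 0 0 0 0.15; 0 0 0 0 0 0 0.15; 0 0 0 0 0 0 0.15; 0 0 0 0 0 0 0.15;0 0 0 0 0 0 0.15;0 0 0 0 0 0 0.15' 45
python3 -c "
from h import *
to([.4608,.145,.089],np.radians(92.2))"
python3 -m pendant '0 0 0 0 0 -5 0.15;0 0 0 0 0 -10 0.15;0 0 0 0 0 -25 0.15;0 0 0 0 0 -30 0.15;0 0 0 0 0 -35 0.15;0 0 0 0 0 -35 0.15;0 0 0 0 0 -25 0.15;0 0 0 0 0 -10 0.15;0 0 0 0 0 0 0.15;0 0 0 0 0 0 0.15;0 0 0 0 0 0 0.15'
python3 -c "
from h import *
to([.612,.1743,.265],np.radians(92.2))
for n in('side','top'):
  s=snap(n,n+'23.png'); W=world(s)
  P=near(W,(.46,.145),.055,.165,.195);print(len(P),np.round((P.min(0)+P.max(0))/2,4),P[:,2].min(),np.ptp(P,axis=0))
"
```

```text
time: 37.1
tool_pos: [0.4601, 0.145, 0.0886]
tool_rot: [0.0, 0.693, 0.721, 0.0]
ft_force: [-0.0, -1.5, 0.7]
grip_width: 0.0308
pos [0.4601 0.145  0.0886] tool x yaw 92.26 tilt [ 0. -0.] F [-0.  -1.5  0.7] w 0.0308 t 37.1
delta tool mm [-0.1  0.7 -0.4]
turn deg [0.   0.   0.06]
time: 38.2
tool_pos: [0.4589, 0.1448, 0.2618]
tool_rot: [-0.001, 0.693, 0.721, -0.002]
ft_force: [-0.4, 1.1, -1.7]
grip_width: 0.0308
pos [0.4589 0.1448 0.2618] tool x yaw 92.26 tilt [-0.2  -0.09] F [-0.4  1.1 -1.7] w 0.0308 t 38.2
delta tool mm [ 23.5 154.1  -3.8]
turn deg [-0.2   0.08  0.06]
748 [0.4595 0.1513 0.1843] 0.17370147453029472 [0.08559799 0.07432317 0.02124227]
263 [0.4519 0.1308 0.1826] 0.17066039921165066 [0.07072914 0.05692383 0.02386013]
```

View pics/side23.png

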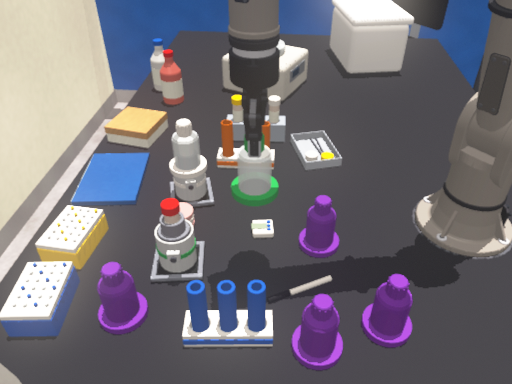

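The cap is held level at (255,170). I raise it a little more and carry it over the bucket.

```bash

python3 -m pendant '0 0 0 0 0 -8 0.15;0 0 0 3 20 -4 0.15;0 0 0 5 35 0 0.15;0 0 0 6 40 0 0.15;0 0 0 6 38 0 0.15;0 0 0 3.5 20 0 0.15;0 0 0 0 0 0 0.15;0 0 0 0 0 0 0.15;0 0 0 0 0 0 0.15;0 0 0 0 0 0 0.15'
python3 -c "
from h import *
to([.6113,.174,.1706],np.radians(92.2))
for n in('side','top'):
  s=snap(n,n+'24.png'); W=world(s)
  P=near(W,(.612,.174),.055,.18,.195);P=P[np.hypot(P[:,0]-.612,P[:,1]-.174)>.037];print(len(P),np.round(circ(P),4),np.round((P.min(0)+P.max(0))/2,4))
"
```

```text
time: 39.3
tool_pos: [0.6113, 0.1746, 0.2763]
tool_rot: [-0.0, 0.693, 0.721, 0.0]
ft_force: [0.2, 0.2, -1.6]
grip_width: 0.031
pos [0.6113 0.1746 0.2763] tool x yaw 92.27 tilt [0.01 0.04] F [ 0.2  0.2 -1.6] w 0.031 t 39.3
delta tool mm [-7.000e-01 -1.000e-01  1.057e+02]
turn deg [ 0.01 -0.04  0.07]
140 [0.6122 0.1742 0.0424] [0.6107 0.196  0.1913]
43 [0.6124 0.175  0.0429] [0.5984 0.1699 0.1893]
```

View pics/side24.png

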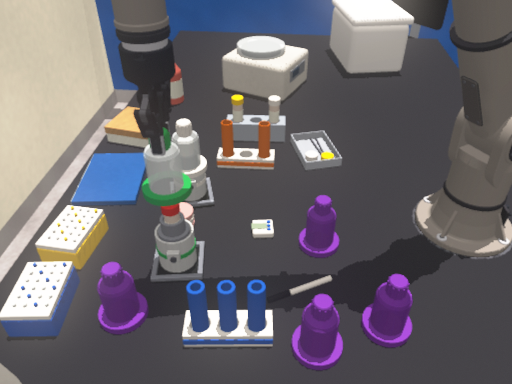

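The cap is over the tube, and the fit puts it within 1 mm of the bucket axis. I lower it to just above the rim.

```bash

python3 -m pendant '0 0 0 -0.6 -0.5 0 0.15;0 0 0 0 0 10 0.15;0 0 0 0 0 20 0.15;0 0 0 0 0 20 0.15;0 0 0 0 0 15 0.15;0 0 0 0 0 10 0.15;0 0 0 0 0 4 0.15;0 0 0 0 0 0 0.15;0 0 0 0 0 0 0.15;0 0 0 0 0 0 0.15;0 0 0 0 0 0 0.15'
python3 -c "
from h import *
to([.6113,.174,.1706],np.radians(92.2))
for n in('side','top'):
  s=snap(n,n+'25.png'); W=world(s)
  P=near(W,(.612,.174),.055,.102,.115);P=P[np.hypot(P[:,0]-.612,P[:,1]-.174)>.037];print(len(P),np.round(circ(P),4),np.round((P.min(0)+P.max(0))/2,4))
  P=near(W,(.612,.174),.041,.06,.085);print('bucketwall',len(P),np.round(circ(P),4),np.round((P.min(0)+P.max(0))/2,4))
im=cv2.imread('pics/side25.png'); cv2.imwrite('pics/s25c.png',cv2.resize(im[120:300,90:270],None,fx=3,fy=3))
"
```

```text
time: 40.5
tool_pos: [0.612, 0.174, 0.1974]
tool_rot: [0.0, 0.693, 0.721, 0.001]
ft_force: [0.2, 0.8, -1.2]
grip_width: 0.0309
pos [0.612  0.174  0.1974] tool x yaw 92.26 tilt [0.09 0.02] F [ 0.2  0.8 -1.2] w 0.0309 t 40.5
delta tool mm [ 0.  -0.8 26.8]
turn deg [ 0.09 -0.02  0.06]
92 [0.6131 0.1734 0.0425] [0.6104 0.1933 0.1119]
bucketwall 339 [0.6121 0.1745 0.0358] [0.6119 0.1877 0.0725]
29 [0.6127 0.1746 0.0427] [0.5994 0.1688 0.1108]
bucketwall 92 [0.6146 0.1743 0.0389] [0.6004 0.1714 0.0719]
```

View pics/s25c.png

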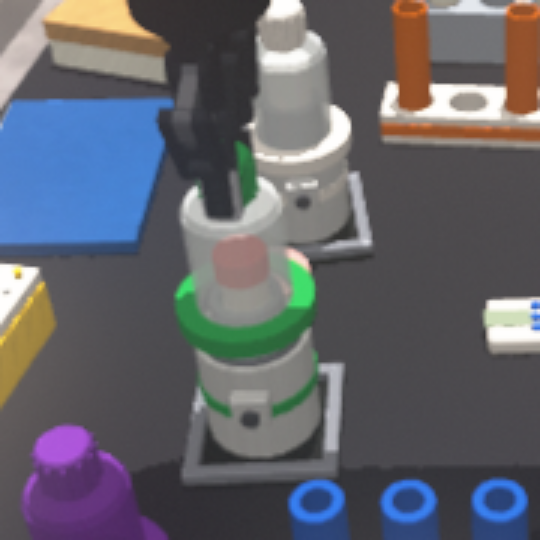

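```bash

python3 -m pendant '0 0 0 0.1 -0.8 0 0.15;0 0 0 0 0 5 0.15;0 0 0 0 0 5 0.15;0 0 0 0 0 3 0.15;0 0 0 0 0 2 0.15;0 0 0 0 0 0 0.15;0 0 0 0 0 0 0.15;0 0 0 0 0 0 0.15'
python3 -m pendant '0 0 0 0 0 2 0.15;0 0 0 0 0 2 0.15;0 0 0 0 0 0 0.15;0 0 0 0 0 0 0.15;0 0 0 0 0 0 0.15'
```

```text
time: 41.4
tool_pos: [0.611, 0.174, 0.1818]
tool_rot: [0.0, 0.693, 0.721, 0.0]
ft_force: [0.1, 0.5, -0.9]
grip_width: 0.031
time: 41.9
tool_pos: [0.6108, 0.174, 0.1777]
tool_rot: [0.0, 0.693, 0.721, 0.0]
ft_force: [-0.8, -0.5, -0.8]
grip_width: 0.031
```

The skirt has passed the rim height (TCP .1806) without force, so it is lapping outside. I continue to the seat.

```bash

python3 -m pendant '0 0 0 0 0 2 0.15;0 0 0 0 0 2 0.15;0 0 0 0 0 1.5 0.15;0 0 0 0 0 1 0.15;0 0 0 0 0 0.6 0.15;0 0 0 0 0 0 0.15;0 0 0 0 0 0 0.15;0 0 0 0 0 0 0.15'
python3 -m pendant '0 0 0 0 0 0.7 0.15;0 0 0 0 0 0 0.15;0 0 0 0 0 0 0.15;0 0 0 0 0 0 0.15'
python3 -c "
from h import *
to([.6113,.174,.1706],np.radians(92.2))
for n in('side','top'):
  s=snap(n,n+'26.png'); W=world(s)
  P=near(W,(.612,.174),.055,.084,.097);P=P[np.hypot(P[:,0]-.612,P[:,1]-.174)>.037];print(len(P),np.round(circ(P),4),P[:,2].max())
im=cv2.imread('pics/side26.png'); cv2.imwrite('pics/s26c.png',cv2.resize(im[120:300,90:270],None,fx=3,fy=3))
"
```

```text
time: 42.7
tool_pos: [0.6119, 0.1742, 0.1745]
tool_rot: [0.001, 0.693, 0.721, 0.002]
ft_force: [-3.3, -1.7, 11.7]
grip_width: 0.031
time: 43.1
tool_pos: [0.6121, 0.1742, 0.1745]
tool_rot: [0.001, 0.693, 0.721, 0.003]
ft_force: [-3.9, -1.1, 13.4]
grip_width: 0.0309
pos [0.6121 0.1742 0.1745] tool x yaw 92.26 tilt [0.28 0.13] F [-3.9 -1.1 13.4] w 0.0309 t 43.1
delta tool mm [-0.1 -0.8  3.9]
turn deg [ 0.29 -0.12  0.06]
171 [0.612  0.1744 0.042 ] 0.09699645982326921
58 [0.6103 0.174  0.0408] 0.09687038872486786
```

View pics/s26c.png

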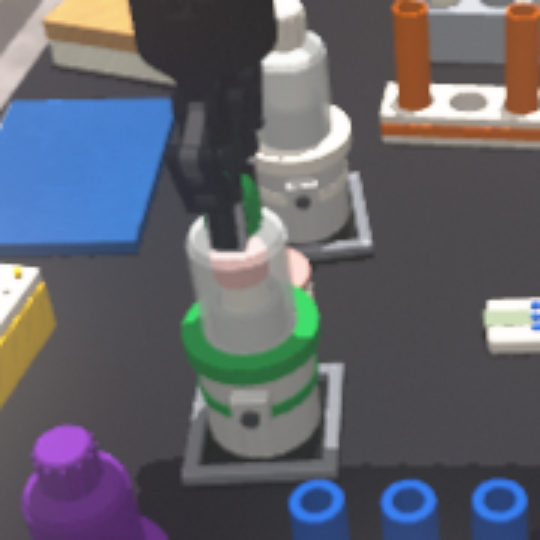

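Contact came 4 mm above the expected seat (TCP .1745 against .1706). I measure before releasing.

```bash

python3 -c "
from h import *
for n in('side','top'):
  s=robot.snapshot(n); W=world(s); F=s['frame'].astype(int)
  P=W.reshape(-1,3); C=F.reshape(-1,3)
  g=(C[:,1]>C[:,0]*1.5+20)&(C[:,1]>C[:,2]*1.5+10)
  d=np.hypot(P[:,0]-.612,P[:,1]-.174)
  m=g&(d<.048)&(P[:,2]>.07)
  k=m&(P[:,2]>.17); print(n,'knob z max',np.sort(P[k,2])[-8:] if k.any() else None)
  r=m&(P[:,2]<.12); print('skirt z',np.percentile(P[r,2],[1,5,25,50,75,95,99]))
  Q=P[r&(d>.032)&(d<.041)&(P[:,2]>.085)]
  A=np.c_[Q[:,:2]-[.612,.174],np.ones(len(Q))];c=np.linalg.lstsq(A,Q[:,2],rcond=None)[0];print('skirt top plane',c,len(Q))
  # purple refs
  for q in [(.327,.092),(.685,.303)]:
    dd=np.hypot(P[:,0]-q[0],P[:,1]-q[1]); t=(dd>.033)&(dd<.041)&(P[:,2]>.003)&(P[:,2]<.03); print('purple skirt top',np.median(P[t,2]),t.sum())
"

```

```text
side knob z max [0.20909638 0.2091745  0.20943501 0.20951365 0.20968023 0.20989812
 0.21033651 0.21065853]
skirt z [0.08842396 0.09043956 0.09731087 0.1005488  0.10150087 0.10278675
 0.10333182]
skirt top plane [ 0.00411586 -0.02452906  0.10137037] 269
purple skirt top 0.014768676530284686 228
purple skirt top 0.015314227439820693 333
top knob z max [0.2093867  0.20943891 0.20962671 0.20990302 0.21029484 0.24395519
 0.24963104 0.25323265]
skirt z [0.09271274 0.09546485 0.09760704 0.09885825 0.10004099 0.10162072
 0.10285732]
skirt top plane [-0.01866462 -0.00097774  0.09866075] 150
purple skirt top 0.01288901999585268 165
purple skirt top nan 0
  return _methods._mean(a, axis=axis, dtype=dtype,
  ret = ret.dtype.type(ret / rcount)
```

```bash
python3 - <<'E'
import cv2
for f,a in(('side14',(190,270,120,210)),('side18',(200,280,140,210)),('side0',(140,215,240,300))):
    im=cv2.imread(f'pics/{f}.png'); r=im[a[0]:a[1],a[2]:a[3]]; cv2.imwrite(f'pics/z_{f}.png',cv2.resize(r,None,fx=6,fy=6,interpolation=cv2.INTER_CUBIC))
E
```

```text
(no output)
```

View pics/z_side14.png

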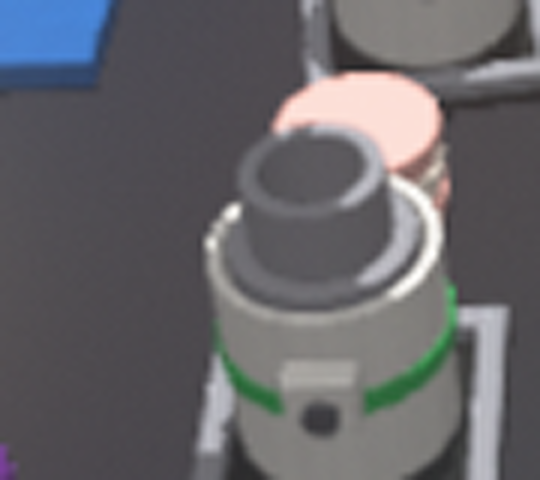

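The cap is level but really about 4 mm high: skirt top .101 against .015 for the purple one on the bench, so its origin is near .086. Something is blocking it, so I ease it sideways under light pressure and watch z.

```bash

for i in 1; do :; done
python3 -m pendant '0 0 0 1.5 0 0 0.15;0 0 0 0 0 0 0.15;0 0 0 0 0 0 0.15' | grep -E 'pos|force'
python3 -m pendant '0 0 0 -3 0 0 0.15;0 0 0 0 0 0 0.15;0 0 0 0 0 0 0.15'| grep -E 'pos|force'
python3 -m pendant '0 0 0 1.5 1.5 0 0.15;0 0 0 0 0 0 0.15;0 0 0 0 0 0 0.15'| grep -E 'pos|force'
python3 -m pendant '0 0 0 0 -3 0 0.15;0 0 0 0 0 0 0.15;0 0 0 0 0 0 0.15'| grep -E 'pos|force'
python3 -m pendant '0 0 0 0 1.5 0 0.15;0 0 0 0 0 0 0.15;0 0 0 0 0 0 0.15'| grep -E 'pos|force'
```

```text
tool_pos: [0.6123, 0.1747, 0.1746]
ft_force: [-3.8, -2.2, 13.9]
tool_pos: [0.612, 0.1738, 0.1745]
ft_force: [-4.3, 0.9, 14.6]
tool_pos: [0.6131, 0.1743, 0.1746]
ft_force: [-5.1, 0.1, 14.9]
tool_pos: [0.6113, 0.1741, 0.1744]
ft_force: [-1.9, -0.5, 11.7]
tool_pos: [0.6121, 0.1742, 0.1745]
ft_force: [-3.6, -0.7, 14.6]
```

```bash
python3 - <<'E'
from h import *
s=robot.snapshot('side')
im=cv2.imread('pics/side14.png'); k=8; x0,y0=140,195
r=cv2.resize(im[y0:y0+70,x0:x0+75],None,fx=k,fy=k,interpolation=cv2.INTER_CUBIC)
def ring(c,rad,z,col):
    pts=[]
    for a in np.linspace(0,2*np.pi,120):
        u,v=proj(s,[c[0]+rad*np.cos(a),c[1]+rad*np.sin(a),z]); pts.append([(u-x0+.5)*k,(v-y0+.5)*k])
    cv2.polylines(r,[np.int32(pts)],True,col,1)
c=(.6118,.1743)
ring(c,.037,.092,(0,255,255)); ring(c,.033,.092,(0,200,200)); ring(c,.030,.096,(0,0,255)); ring(c,.023,.124,(0,255,0)); ring(c,.017,.124,(255,0,0))
cv2.imwrite('pics/ov.png',r)
E
```

```text
(no output)
```

View pics/ov.png

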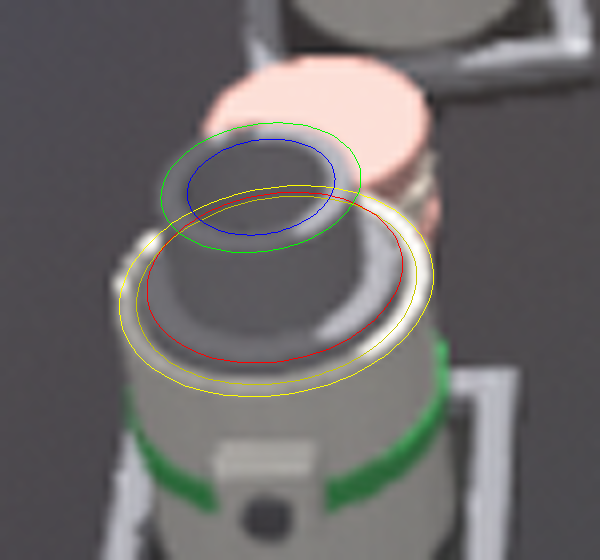

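```bash
python3 - <<'E'
from h import *
for n in('side','top'):
    s=robot.snapshot(n); W=world(s).reshape(-1,3)
    for nm,c,zs in [('green',(.612,.1742),(.085,.115)),('loaded',(.6308,-.0495),(.08,.115)),('purple',(.327,.092),(.003,.03)),('purple2',(.685,.303),(.003,.03)),('purple3',(.215,.29),(.003,.03))]:
        d=np.hypot(W[:,0]-c[0],W[:,1]-c[1]); 
        for lo,hi in((.031,.035),(.035,.039)):
            m=(d>lo)&(d<hi)&(W[:,2]>zs[0])&(W[:,2]<zs[1])
            print(n,nm,lo,m.sum(),np.round(np.percentile(W[m,2],[25,50,75]),4) if m.sum()>4 else '')
        m=(d>.0405)&(d<.0455)&(W[:,2]>zs[0]-.02)&(W[:,2]<zs[1]); 
        if m.sum(): print('   skirt side z pct',np.round(np.percentile(W[m,2],[2,10,50,90,98]),4),m.sum(), 'circ',np.round(circ(W[m]),4))
E
```

```text
side green 0.031 110 [0.1004 0.1011 0.102 ]
side green 0.035 121 [0.1005 0.101  0.1016]
   skirt side z pct [0.0711 0.0777 0.0956 0.1015 0.1025] 345 circ [0.612  0.175  0.0418]
side loaded 0.031 58 [0.0966 0.097  0.0982]
side loaded 0.035 50 [0.0958 0.0967 0.0973]
   skirt side z pct [0.0617 0.0708 0.09   0.0972 0.0986] 155 circ [ 0.6308 -0.0481  0.0412]
side purple 0.031 82 [0.0144 0.0152 0.0159]
side purple 0.035 116 [0.014  0.0149 0.0156]
   skirt side z pct [-0.0006  0.0005  0.0072  0.0153  0.0166] 293 circ [0.3272 0.0918 0.0425]
side purple2 0.031 176 [0.0146 0.0155 0.0169]
side purple2 0.035 172 [0.0145 0.0153 0.0159]
   skirt side z pct [-0.0003  0.0007  0.0085  0.0155  0.0166] 472 circ [0.6844 0.3033 0.0427]
side purple3 0.031 191 [0.0145 0.0154 0.0174]
side purple3 0.035 177 [0.0142 0.0147 0.0157]
   skirt side z pct [-0.0008  0.0005  0.0086  0.0155  0.0169] 491 circ [0.2147 0.2907 0.0426]
top green 0.031 60 [0.0984 0.0992 0.1002]
top green 0.035 77 [0.0974 0.0986 0.0997]
   skirt side z pct [0.0705 0.075  0.096  0.1008 0.1023] 112 circ [0.612  0.1742 0.0422]
top loaded 0.031 53 [0.0937 0.0948 0.0961]
top loaded 0.035 79 [0.0939 0.0948 0.0962]
   skirt side z pct [0.0704 0.0737 0.0924 0.0962 0.0976] 82 circ [ 0.6315 -0.0492  0.042 ]
top purple 0.031 60 [0.0118 0.0127 0.0139]
top purple 0.035 78 [0.0119 0.0129 0.0141]
   skirt side z pct [-0.0041 -0.0022  0.0079  0.0148  0.0162] 137 circ [0.3265 0.0916 0.0428]
top purple2 0.031 0 
top purple2 0.035 0 
   skirt side z pct [-0.0044 -0.0024  0.0017  0.0123  0.0142] 25 circ [0.6819 0.2754 0.0167]
top purple3 0.031 0 
top purple3 0.035 0
```

The stop is flat, level and 4.1 mm above the seated partner's skirt (.101 against .097), whatever the sideways push. The likely cause is the cap's plate resting on the adapter's shoulder (z .096), with the adapter off centre. Pushing under load would just drag both together. I lift the cap off and measure adapter against bucket.

```bash

python3 -m pendant '0 0 0 0 0 -6 0.15;0 0 0 0 0 -10 0.15;0 0 0 0 0 -20 0.15;0 0 0 0 0 -30 0.15;0 0 0 0 0 -30 0.15;0 0 0 0 -15 -10 0.15;0 0 0 0 -40 0 0.15;0 0 0 0 -40 0 0.15;0 0 0 0 -25 0 0.15;0 0 0 0 0 0 0.15;0 0 0 0 0 0 0.15'
python3 - <<'E'
from h import *
to([.6118,.1742,.28])
for n in('side','top'):
    Ws=[]
    for i in range(4):
        s=snap(n,f'{n}27.png'); Ws.append(world(s).reshape(-1,3))
    W=np.concatenate(Ws)
    c0=np.array([.612,.1745]); d=np.hypot(W[:,0]-c0[0],W[:,1]-c0[1])
    def rep(nm,m): 
        P=W[m]; print(n,nm,len(P),np.round(circ(P),4) if len(P)>10 else '',np.round(np.median(P[:,2]),4))
    rep('collar wall',(d>.015)&(d<.028)&(W[:,2]>.1)&(W[:,2]<.119))
    rep('collar top',(d>.015)&(d<.026)&(W[:,2]>.12)&(W[:,2]<.128))
    rep('rim',(d>.0325)&(d<.040)&(W[:,2]>.088)&(W[:,2]<.096))
    rep('bucket wall',(d>.034)&(d<.042)&(W[:,2]>.076)&(W[:,2]<.088))
    rep('shoulder',(d>.0245)&(d<.0295)&(W[:,2]>.085)&(W[:,2]<.105))
    rep('redcap wall',(d<.022)&(W[:,2]>.143)&(W[:,2]<.156))
    rep('redcap top',(d<.022)&(W[:,2]>.156)&(W[:,2]<.166))
im=cv2.imread('pics/side27.png'); cv2.imwrite('pics/s27c.png',cv2.resize(im[180:280,130:230],None,fx=6,fy=6,interpolation=cv2.INTER_CUBIC))
im=cv2.imread('pics/top27.png'); cv2.imwrite('pics/t27c.png',cv2.resize(im[110:170,170:230],None,fx=9,fy=9,interpolation=cv2.INTER_CUBIC))
E
```

```text
time: 46.05
tool_pos: [0.491, 0.1695, 0.2762]
tool_rot: [0.0, 0.693, 0.721, 0.001]
ft_force: [0.2, -0.5, -2.0]
grip_width: 0.0312
pos [0.491  0.1695 0.2762] tool x yaw 92.29 tilt [0.06 0.04] F [ 0.2 -0.5 -2. ] w 0.0312 t 46.05
delta tool mm [-1.000e-01  1.209e+02 -3.700e+00]
side collar wall 763 [0.6117 0.1758 0.0212] 0.1096
side collar top 638 [0.6118 0.1758 0.0201] 0.1245
side rim 782 [0.6119 0.1743 0.035 ] 0.0924
side bucket wall 703 [0.6118 0.1756 0.035 ] 0.0814
side shoulder 597 [0.6119 0.1749 0.0274] 0.0966
side redcap wall 409 [0.6124 0.174  0.016 ] 0.1496
side redcap top 752 [0.612  0.1753 0.0122] 0.1599
top collar wall 21 [0.6063 0.1705 0.0199] 0.1085
top collar top 53 [0.6189 0.1617 0.0081] 0.1226
top rim 157 [0.6112 0.174  0.0353] 0.091
top bucket wall 98 [0.6124 0.1727 0.036 ] 0.0824
top shoulder 120 [0.6116 0.1726 0.0259] 0.0949
top redcap wall 142 [0.6103 0.1725 0.0137] 0.1533
top redcap top 396 [0.6121 0.1738 0.0117] 0.158
```

View pics/s27c.png

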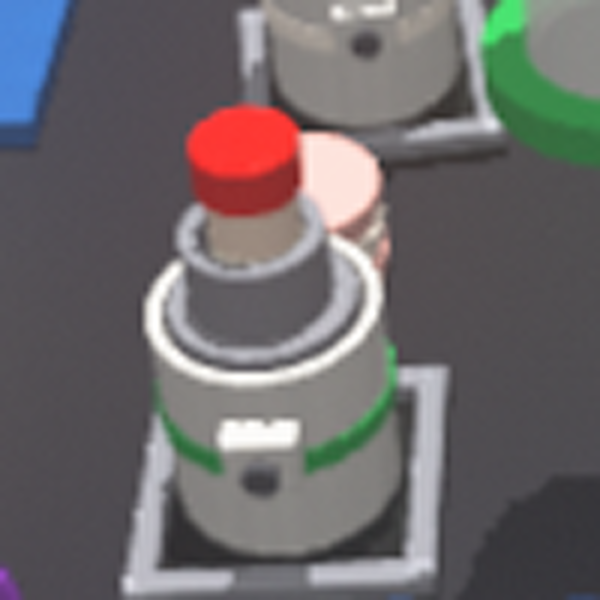

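View pics/t27c.png

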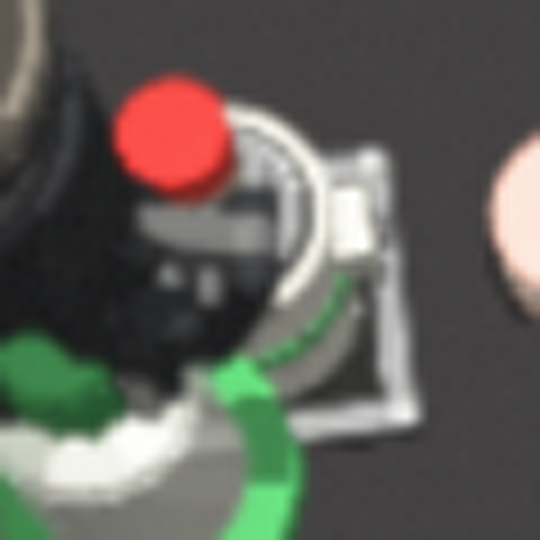

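The shoulder stands at z .096, 4 mm proud of the rim, and fits put the adapter about 1 mm further in +y than the cap was. So the cap's plate must drop round the adapter's body. I go back aligned with the adapter and lower gently.

```bash

python3 -m pendant '0 0 0 0.5 20 0 0.15;0 0 0 0 40 0 0.15;0 0 0 0 40 0 0.15;0 0 0 0.5 20 10 0.15;0 0 0 0 0 30 0.15;0 0 0 0 0 25 0.15;0 0 0 0 0 15 0.15;0 0 0 0 0 3 0.15;0 0 0 0 0 0 0.15;0 0 0 0 0 0 0.15;0 0 0 0 0 0 0.15'
python3 -c "
from h import *
to([.6110,.1753,.181],np.radians(92.2))
for n in('side','top'):
  s=snap(n,n+'28.png'); W=world(s)
  P=near(W,(.612,.174),.055,.105,.114);P=P[np.hypot(P[:,0]-.612,P[:,1]-.174)>.039];print(n,len(P),np.round(circ(P),4))
"
```

```text
time: 47.55
tool_pos: [0.6117, 0.1751, 0.1944]
tool_rot: [0.001, 0.693, 0.721, 0.001]
ft_force: [-0.7, 0.1, -0.8]
grip_width: 0.0311
pos [0.6117 0.1751 0.1944] tool x yaw 92.26 tilt [0.16 0.04] F [-0.7  0.1 -0.8] w 0.0311 t 47.55
delta tool mm [ 0.2 -0.7 13.4]
turn deg [ 0.16 -0.04  0.06]
side 131 [0.6128 0.1746 0.0426]
top 31 [0.6123 0.1755 0.0426]
```

```bash

python3 -m pendant '0 0 0 0.3 -0.5 0 0.15;0 0 0 0 0 5 0.15;0 0 0 0 0 5 0.15;0 0 0 0 0 4 0.15;0 0 0 0 0 2 0.15;0 0 0 0 0 0 0.15;0 0 0 0 0 0 0.15' | grep -E 'pos|force'
python3 -m pendant '0 0 0 0 0 2 0.15;0 0 0 0 0 2 0.15;0 0 0 0 0 1 0.15;0 0 0 0 0 0 0.15;0 0 0 0 0 0 0.15' | grep -E 'pos|force'
```

```text
tool_pos: [0.6102, 0.1753, 0.1767]
ft_force: [1.4, 0.1, -1.1]
tool_pos: [0.6111, 0.1755, 0.1745]
ft_force: [-1.7, -0.1, 7.7]
```

```bash

g(){ grep -E 'pos|force'; }
python3 -m pendant '0 0 0 0 0 -4 0.15;0 0 0 0 1.3 0 0.15;0 0 0 0 0 2 0.15;0 0 0 0 0 2 0.15;0 0 0 0 0 0 0.15;0 0 0 0 0 0 0.15' | g
python3 -m pendant '0 0 0 0 0 -4 0.15;0 0 0 0 -2.6 0 0.15;0 0 0 0 0 2 0.15;0 0 0 0 0 2 0.15;0 0 0 0 0 0 0.15;0 0 0 0 0 0 0.15' | g
python3 -m pendant '0 0 0 0 0 -4 0.15;0 0 0 1.3 1.3 0 0.15;0 0 0 0 0 2 0.15;0 0 0 0 0 2 0.15;0 0 0 0 0 0 0.15;0 0 0 0 0 0 0.15' | g
python3 -m pendant '0 0 0 0 0 -4 0.15;0 0 0 -2.6 0 0 0.15;0 0 0 0 0 2 0.15;0 0 0 0 0 2 0.15;0 0 0 0 0 0 0.15;0 0 0 0 0 0 0.15' | g
python3 -c "
from h import *
print(np.round(robot.observe()['ft_torque'],3))"
```

```text
tool_pos: [0.6126, 0.1755, 0.1745]
ft_force: [-1.5, -0.2, 9.8]
tool_pos: [0.6099, 0.1751, 0.1745]
ft_force: [-2.3, -1.4, 11.3]
tool_pos: [0.6111, 0.1762, 0.1745]
ft_force: [-2.1, -1.6, 11.3]
tool_pos: [0.6109, 0.1741, 0.1746]
ft_force: [-2.6, -0.1, 11.2]
[-0.209  0.78   0.004]
```

The stop stays at .1745 wherever it is. I try slow sweeps under light load: to the limit on one side both skirt and adapter end 3 mm over, so they must align there if the plate can pass the body.

```bash

g(){ grep -E 'pos|force'; }
python3 -m pendant '0 0 0 1 0 0 0.15;0 0 0 1 0 0 0.15;0 0 0 1 0 0 0.15;0 0 0 1 0 0 0.15;0 0 0 1 0 0 0.15;0 0 0 1 0 0 0.15;0 0 0 1 0 0 0.15' | g
python3 -m pendant '0 0 0 -1.2 0 0 0.15;0 0 0 -1.2 0 0 0.15;0 0 0 -1.2 0 0 0.15;0 0 0 -1.2 0 0 0.15;0 0 0 -1.2 0 0 0.15;0 0 0 -1.2 0 0 0.15;0 0 0 -1.2 0 0 0.15;0 0 0 -1.2 0 0 0.15;0 0 0 -1.2 0 0 0.15;0 0 0 -1.2 0 0 0.15' | g
```

```text
tool_pos: [0.6114, 0.1765, 0.1748]
ft_force: [-2.7, -5.3, 12.8]
tool_pos: [0.6108, 0.1728, 0.1745]
ft_force: [-3.1, 3.2, 10.3]
```

Still no drop. Before deciding, I want to see the cap's underside. I lift it away and tilt it towards the side camera, with the jaw axis in the vertical plane so gravity can't twist it in the grip.

```bash

python3 -m pendant '0 0 0 2 0 -6 0.15;0 0 0 0 0 -20 0.15;0 0 0 0 0 -40 0.15;0 0 0 0 0 -45 0.15;0 0 0 0 -20 -40 0.15;0 0 0 10 -40 -20 0.15;0 0 0 20 -40 -20 0.15;0 0 0 20 -40 -20 0.15;0 0 0 20 -35 -10 0.15;0 0 0 15 -10 0 0.15;0 0 0 0 0 0 0.15' 60 | grep pos
python3 -m pendant '0 4 0 0 0 0 0.15;0 7 0 0 0 0 0.15;0 8 0 0 0 0 0.15;0 8 0 0 0 0 0.15;0 8 0 0 0 0 0.15;0 8 0 0 0 0 0.15;0 8 0 0 0 0 0.15;0 8 0 0 0 0 0.15;0 8 0 0 0 0 0.15;0 0 0 0 0 0 0.15;0 0 0 0 0 0 0.15'
python3 -c "
from h import *
s=snap('side','s30.png')
print(np.round(robot.observe()['joint_pos'],2))
np.save('d30.npy',world(s))"
```

```text
tool_pos: [0.4196, 0.252, 0.3924]
time: 55.15
tool_pos: [0.423, 0.2476, 0.3912]
tool_rot: [-0.397, 0.58, 0.601, 0.381]
ft_force: [-0.2, -0.3, 0.1]
grip_width: 0.0307
[-0.49  0.16  0.73  1.9  -1.18  1.67  2.11]
```

View pics/s30.png

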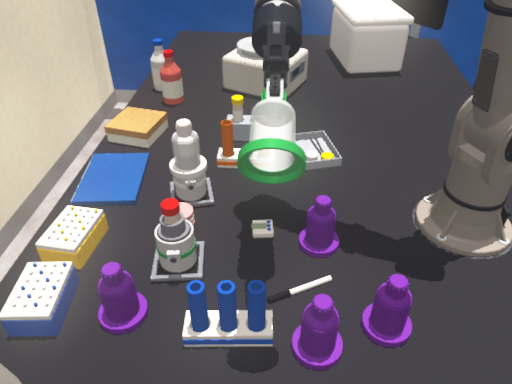

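```bash

python3 -m pendant '0 6 0 0 0 0 0.15;0 8 0 0 0 0 0.15;0 8 0 0 0 0 0.15;0 5 0 0 0 0 0.15;0 0 0 0 0 0 0.15;0 0 0 0 0 0 0.15;0 0 0 0 0 0 0.15'
python3 -c "
from h import *
s=snap('side','s31.png')
o=robot.observe();print(np.round(o['joint_pos'],2))
w,x,y,z=o['tool_rot']; M=R.from_quat([x,y,z,w]);t=o['tool_pos']
W=world(s).reshape(-1,3); L=M.inv().apply(W-t)
# tool frame: cap origin at z = +0.0886 ; cap coordinate h = .0886 - z
r=np.hypot(L[:,0]-.0,L[:,1]-.0); h=.0886-L[:,2]
m=(r<.05)&(h>-.01)&(h<.1)
P=L[m&(h<.003)];print('edge circ',np.round(circ(P),4),len(P))
c=circ(P); r=np.hypot(L[:,0]-c[0],L[:,1]-c[1])
for a in np.arange(0,.046,.002):
  q=m&(r>=a)&(r<a+.002)
  if q.sum()>3: print(round(a*1000),q.sum(),np.round(np.percentile(h[q]*1000,[10,50,90]),1))
im=cv2.imread('pics/s31.png'); cv2.imwrite('pics/s31c.png',cv2.resize(im[60:220,200:350],None,fx=4,fy=4,interpolation=cv2.INTER_CUBIC))"
```

```text
time: 55.9
tool_pos: [0.4233, 0.249, 0.3914]
tool_rot: [0.517, -0.483, -0.503, -0.497]
ft_force: [0.4, 0.4, -1.9]
grip_width: 0.0307
[-0.01  0.38  0.28  2.04 -1.44  1.86  2.44]
edge circ [0.0009 0.0013 0.0412] 617
10 4 [83.1 83.3 83.5]
12 16 [82.  83.7 84.8]
14 19 [82.8 83.5 84.4]
16 27 [82.4 83.5 85.1]
18 32 [82.1 83.  84.6]
20 35 [82.  83.1 84.1]
22 37 [82.2 83.2 89.7]
24 74 [70.5 83.1 96.3]
26 1266 [12.4 39.2 74.7]
28 740 [10.8 54.7 77.4]
30 291 [ 9.7 10.9 67. ]
32 257 [ 9.8 10.7 11.7]
34 220 [ 9.7 10.7 11.8]
36 186 [ 9.7 10.6 11.6]
38 430 [ 0.7  7.  11. ]
40 502 [-0.1  1.3  8.1]
42 366 [ 0.3  3.9 11.8]
```

View pics/s31c.png

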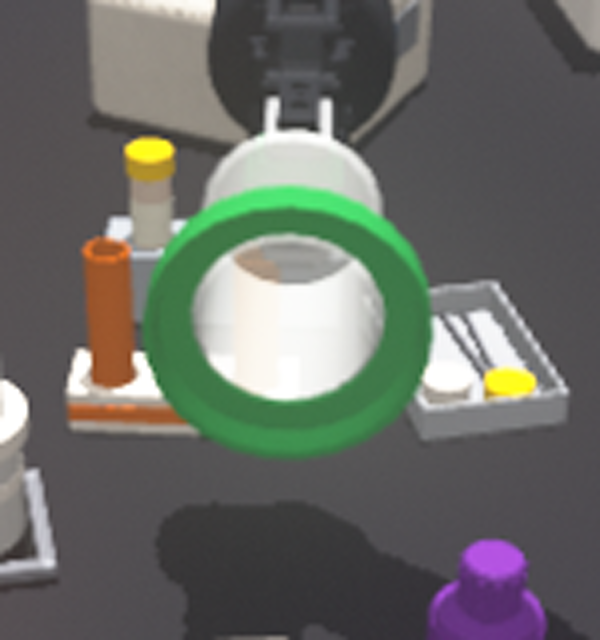

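The underside shows the plate 10 mm up and an opening of about 27 to 28 mm radius. So whether it can pass depends on the shoulder's profile. I measure that from both cameras while the view is clear.

```bash

python3 - <<'E'
from h import *
for n in('side','top'):
    W=np.concatenate([world(robot.snapshot(n)).reshape(-1,3) for i in range(6)])
    s=snap(n,n+'32.png')
    for c0 in [(.6119,.1749)]:
        d=np.hypot(W[:,0]-c0[0],W[:,1]-c0[1]); a=np.degrees(np.arctan2(W[:,1]-c0[1],W[:,0]-c0[0]))
        for nm,sec in (('front(+y)',abs(a-90)<40),('right(-x)',abs(abs(a)-180)<40),('left(+x)',abs(a)<40),('back(-y)',abs(a+90)<40)):
            print(n,nm,[(round(k*1000,0),int(q.sum()),round(float(np.median(W[q,2])*1000),1)) for k in np.arange(.022,.039,.001) if (q:=sec&(d>=k)&(d<k+.001)&(W[:,2]>.06)&(W[:,2]<.13)).sum()>5])
im=cv2.imread('pics/top32.png'); cv2.imwrite('pics/t32c.png',cv2.resize(im[110:170,170:230],None,fx=9,fy=9,interpolation=cv2.INTER_CUBIC))
im=cv2.imread('pics/side32.png'); cv2.imwrite('pics/s32c.png',cv2.resize(im[190:260,145:215],None,fx=8,fy=8,interpolation=cv2.INTER_CUBIC))
E
```

```text
side front(+y) [(np.float64(22.0), 394, 111.7), (np.float64(23.0), 151, 107.9), (np.float64(24.0), 56, 97.7), (np.float64(25.0), 39, 96.9), (np.float64(26.0), 59, 97.0), (np.float64(27.0), 91, 94.8), (np.float64(28.0), 148, 94.3), (np.float64(29.0), 101, 95.4), (np.float64(30.0), 40, 93.7), (np.float64(31.0), 29, 92.3), (np.float64(32.0), 107, 92.3), (np.float64(33.0), 246, 84.3), (np.float64(34.0), 527, 82.2), (np.float64(35.0), 458, 80.9), (np.float64(36.0), 167, 76.5), (np.float64(37.0), 62, 76.0), (np.float64(38.0), 38, 75.8)]
side right(-x) [(np.float64(22.0), 242, 112.3), (np.float64(23.0), 55, 97.4), (np.float64(24.0), 31, 97.1), (np.float64(25.0), 46, 97.2), (np.float64(26.0), 42, 97.0), (np.float64(27.0), 62, 96.8), (np.float64(28.0), 81, 94.4), (np.float64(29.0), 89, 94.6), (np.float64(30.0), 14, 95.0), (np.float64(31.0), 13, 92.8), (np.float64(32.0), 29, 92.8), (np.float64(33.0), 105, 89.2), (np.float64(34.0), 228, 81.0), (np.float64(35.0), 350, 78.7), (np.float64(36.0), 211, 79.0), (np.float64(37.0), 62, 61.4)]
side left(+x) [(np.float64(22.0), 87, 118.7), (np.float64(23.
[... 1518 characters left out ...]
62, 87.9), (np.float64(37.0), 23, 89.6)]
top left(+x) [(np.float64(29.0), 7, 94.0), (np.float64(33.0), 19, 86.8), (np.float64(34.0), 26, 88.3), (np.float64(35.0), 14, 90.1), (np.float64(36.0), 11, 90.8), (np.float64(37.0), 9, 91.2)]
top back(-y) [(np.float64(22.0), 100, 109.5), (np.float64(23.0), 39, 109.3), (np.float64(24.0), 24, 95.1), (np.float64(25.0), 31, 95.4), (np.float64(26.0), 17, 94.8), (np.float64(27.0), 32, 94.4), (np.float64(28.0), 42, 93.7), (np.float64(29.0), 80, 86.3), (np.float64(30.0), 14, 89.4), (np.float64(33.0), 19, 78.0), (np.float64(34.0), 26, 91.1), (np.float64(35.0), 44, 91.0), (np.float64(36.0), 55, 89.2), (np.float64(37.0), 113, 79.8), (np.float64(38.0), 69, 73.6)]
```

View pics/s32c.png

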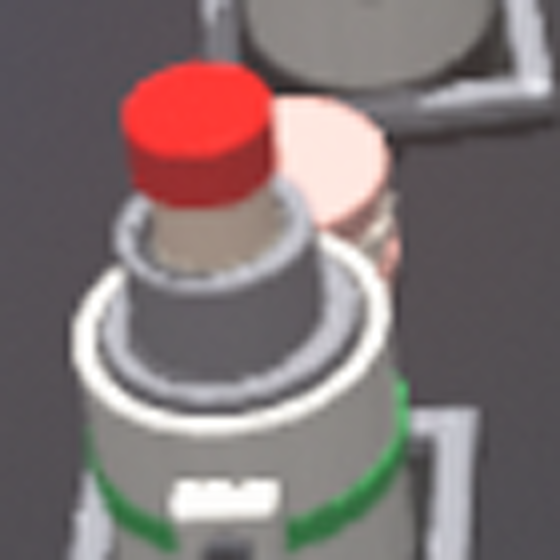

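View pics/t32c.png

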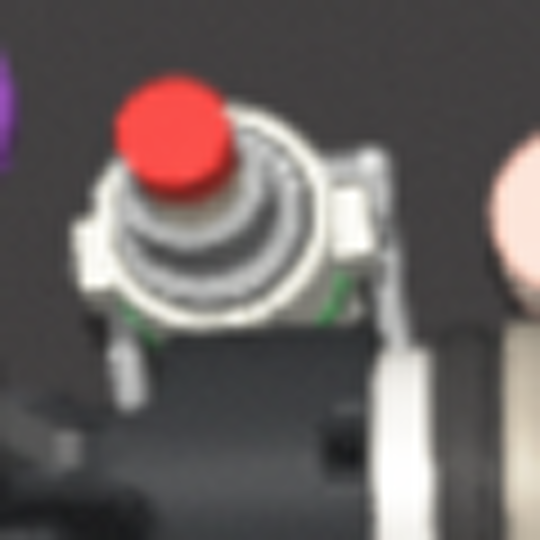

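The shoulder is flat out to about 29 to 30 mm, at z .096, while the cap's opening is only about 27 mm. So by the parts' own sizes (18+78-10) the cap comes down flat on the shoulder at .086. It is level, laps the rim by about 6 mm, and that is as far as it can go. I bring it upright and set it down centred.

```bash

python3 -m pendant '0 -6 0 0 0 0 0.15;0 -8 0 0 0 0 0.15;0 -8 0 0 0 0 0.15;0 -8 0 0 0 0 0.15;0 -8 0 0 0 0 0.15;0 -8 0 0 0 0 0.15;0 -8 0 0 0 0 0.15;0 -8 0 0 0 0 0.15;0 -8 0 0 0 0 0.15;0 -8 0 0 0 0 0.15;0 -8 0 0 0 0 0.15;0 -5 0 0 0 0 0.15' 45
python3 -m pendant '0 0 0 0 0 0 0.15;0 0 0 0 0 0 0.15;0 0 0 0 0 0 0.15'
python3 -c "
from h import *
to([.611,.1745,.27],np.radians(92.26))
print(np.round(robot.observe()['joint_pos'],2))"
```

```text
time: 57.85
tool_pos: [0.4213, 0.251, 0.3908]
tool_rot: [-0.006, 0.691, 0.723, 0.002]
ft_force: [-0.1, -0.2, -1.1]
grip_width: 0.0307
time: 58.15
tool_pos: [0.4231, 0.2469, 0.3901]
tool_rot: [-0.007, 0.694, 0.72, 0.003]
ft_force: [0.2, -0.9, -1.6]
grip_width: 0.0307
pos [0.4231 0.2469 0.3901] tool x yaw 92.09 tilt [-0.31  0.79] F [ 0.2 -0.9 -1.6] w 0.0307 t 58.15
delta tool mm [-80.9 185.7 118.1]
turn deg [-0.28 -0.8  -0.17]
[-0.59  0.15  0.05  1.33 -0.02  1.66  1.06]
```

```bash

python3 -m pendant '-0.3 -0.8 0 0 0 0 0.15;0 0 0 -12 25 10 0.15;0 0 0 -16 38 15 0.15;0 0 0 -17 40 20 0.15;0 0 0 -17 40 20 0.15;0 0 0 -14 31 20 0.15;0 0 0 -5 12 15 0.15;0 0 0 0 0 15 0.15;0 0 0 0 0 0 0.15;0 0 0 0 0 0 0.15;0 0 0 0 0 0 0.15'
python3 -c "
from h import *
to([.611,.1745,.19],np.radians(92.26))
for n in('side','top'):
  s=snap(n,n+'33.png'); W=world(s)
  zc=robot.observe()['tool_pos'][2]-.0886
  P=near(W,(.612,.174),.055,zc,zc+.01);P=P[np.hypot(P[:,0]-.612,P[:,1]-.174)>.037];print(n,len(P),np.round(circ(P),4))
"
```

```text
time: 59.25
tool_pos: [0.6121, 0.1761, 0.2774]
tool_rot: [0.001, 0.692, 0.721, 0.002]
ft_force: [-0.3, -0.2, -0.4]
grip_width: 0.0307
pos [0.6121 0.1761 0.2774] tool x yaw 92.35 tilt [0.21 0.06] F [-0.3 -0.2 -0.4] w 0.0307 t 59.25
delta tool mm [-1.6 -1.4 87.4]
turn deg [ 0.21 -0.06  0.09]
side 198 [0.6133 0.1756 0.0426]
top 34 [0.612  0.1741 0.0402]
```

View pics/side33.png

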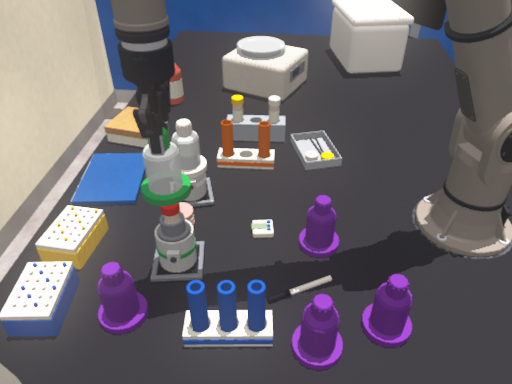

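The cap is level again over the tube. I lower it.

```bash

g(){ grep -E 'pos|force'; }
python3 -m pendant '0.2 0 0 -1.3 -0.9 0 0.15;0 0 0 0 0 10 0.15;0 0 0 0 0 20 0.15;0 0 0 0 0 25 0.15;0 0 0 0 0 20 0.15;0 0 0 0 0 6 0.15;0 0 0 0 0 0 0.15;0 0 0 0 0 0 0.15;0 0 0 0 0 0 0.15' |g
python3 -c "
from h import *
to([.6110,.1746,.1745],np.radians(92.26))"
```

```text
tool_pos: [0.612, 0.1743, 0.1962]
ft_force: [0.6, -0.0, -1.1]
pos [0.612  0.1743 0.1962] tool x yaw 92.3 tilt [0.04 0.03] F [ 0.6 -0.  -1.1] w 0.0306 t 60.25
delta tool mm [ 0.3 -1.  21.7]
turn deg [ 0.04 -0.03  0.04]
```

```bash

g(){ grep -E 'pos|force'; }
python3 -m pendant '0 0 0 0.4 -0.6 5 0.15;0 0 0 0 0 5 0.15;0 0 0 0 0 5 0.15;0 0 0 0 0 3 0.15;0 0 0 0 0 1 0.15;0 0 0 0 0 0 0.15;0 0 0 0 0 0 0.15' |g
python3 -m pendant '0 0 0 0 0 1.5 0.15;0 0 0 0 0 1.5 0.15;0 0 0 0 0 1 0.15;0 0 0 0 0 0 0.15;0 0 0 0 0 0 0.15' |g
```

```text
tool_pos: [0.6105, 0.1745, 0.1757]
ft_force: [-0.2, 1.1, -0.6]
tool_pos: [0.6113, 0.1747, 0.1746]
ft_force: [-2.1, 0.1, 7.5]
```

It stops at the same height, level, with even contact. I release and inspect.

```bash

python3 -m pendant '0 0 0 0 0 -1.5 0.15;0 0 0 0 0 0 0.15;0 0 0 0 0 0 0.9;0 0 0 0 0 0 1;0 0 0 0 0 0 1;0 0 0 0 0 0 1;0 0 0 0 0 0 1;0 0 0 0 0 -15 1;0 0 0 0 0 -40 1;0 0 0 0 -20 -45 1;0 0 0 0 -40 -10 1;0 0 0 0 -40 0 1'
python3 -m pendant '0 0 0 0 -40 0 1;0 0 0 0 -20 0 1;0 0 0 0 0 0 1;0 0 0 0 0 0 1'
cat > fin.py <<'E'
from h import *
for n in('side','top'):
    W=np.concatenate([world(robot.snapshot(n)).reshape(-1,3) for i in range(4)]); snap(n,n+'34.png')
    for nm,c,zs,zk in [('green',(.612,.1745),(.09,.115),(.195,.22)),('loaded',(.6308,-.0495),(.085,.115),(.195,.22))]:
        d=np.hypot(W[:,0]-c[0],W[:,1]-c[1]); m=(d>.031)&(d<.040)&(W[:,2]>zs[0])&(W[:,2]<zs[1]); P=W[m]
        A=np.c_[P[:,:2]-c,np.ones(len(P))]; f=np.linalg.lstsq(A,P[:,2],rcond=None)[0]
        k=(d<.012)&(W[:,2]>zk[0])&(W[:,2]<zk[1]); kt=(d<.03)&(W[:,2]>zk[0]-.01)&(W[:,2]<zk[1])
        e=(d>.0405)&(d<.048)&(W[:,2]>zs[0])&(W[:,2]<zs[1])
        print(n,nm,'skirt top med',np.round(np.median(P[:,2]),4),'plane',np.round(f,4),'knob top',np.round(np.median(W[k,2]),4),'skirt circ',np.round(circ(W[e]),4))
    for q in [(.5354,.332),(.44,.3245),(.488,.330)]:
        m=np.hypot(W[:,0]-q[0],W[:,1]-q[1])<.024; P=W[m&(W[:,2]>.035)&(W[:,2]<.09)]; print('sleeve',np.round(circ(P),4) if len(P)>20 else '',np.round(np.percentile(W[m,2],97),4))
E
python3 fin.py; cd pics; python3 -c "
import cv2
im=cv2.imread('side34.png'); cv2.imwrite('s34c.png',cv2.resize(im[100:350,100:300],None,fx=2.4,fy=2.4,interpolation=cv2.INTER_CUBIC))"
```

```text
time: 62.65
tool_pos: [0.5116, 0.1708, 0.2862]
tool_rot: [0.001, 0.693, 0.721, 0.002]
ft_force: [-0.7, -0.8, -0.4]
grip_width: 0.0858
time: 63.05
tool_pos: [0.4511, 0.1681, 0.2839]
tool_rot: [-0.0, 0.693, 0.721, -0.0]
ft_force: [-0.0, -0.4, 0.1]
grip_width: 0.0855
side green skirt top med 0.1012 plane [-0.0012  0.0051  0.1012] knob top 0.209 skirt circ [0.6117 0.1749 0.0419]
side loaded skirt top med 0.0969 plane [ 0.0544 -0.0514  0.0977] knob top 0.2049 skirt circ [ 0.6317 -0.0492  0.042 ]
sleeve [0.5362 0.3324 0.0142] 0.1246
sleeve [0.4406 0.3241 0.0142] 0.1247
sleeve [0.4882 0.3285 0.0143] 0.1246
top green skirt top med 0.0991 plane [-0.001   0.0037  0.0991] knob top 0.207 skirt circ [0.6113 0.1745 0.0419]
top loaded skirt top med 0.0948 plane [0.0028 0.0005 0.0948] knob top 0.2029 skirt circ [ 0.6314 -0.0497  0.0418]Traceback (most recent call last):
  File "fin.py", line 11, in <module>
    m=np.hypot(W[:,0]-q[0],W[:,1]-q[1])<.024; P=W[m&(W[:,2]>.035)&(W[:,2]<.09)]; print('sleeve',np.round(circ(P),4) if len(P)>20 else '',np.round(np.percentile(W[m,2],97),4))
                                                                                                                                                  ~~~~~~~~~~~~~^^^^^^^^^^^
    return _quantile_unchecked(
        a, q, axis, out, overwrite_input, method, keepdims, weights)
    return _ureduce(a,
                    func=_quantile_ureduce_func,
    ...<5 lines>...
                    overwrite_input=overwrite_input,
                    method=method)
    r = func(a, **kwargs)
    result = _quantile(arr,
                       quantiles=q,
    ...<2 lines>...
                       out=out,
                       weights=wgt)
    slices_having_nans = np.isnan(arr[-1, ...])
                                  ~~~^^^^^^^^^
IndexError: index -1 is out of bounds for axis 0 with size 0
```

View pics/s34c.png

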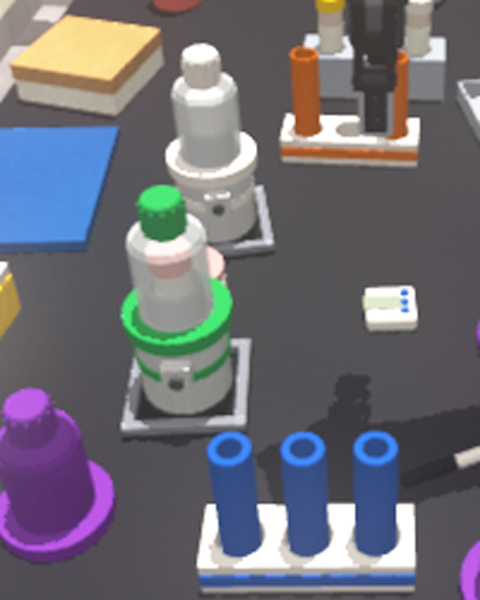

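The cap is released, level (slopes under 0.006 rad) and centred, but the knob is 4.1 mm above the partner's, which is right on the final limit of 4 mm. In my underside picture the green opening (193 of 287 px) works out at about 59 mm, not 54, so the plate may be meant to drop around the 60 mm body with a tight fit. Time remains, so I regrip the cap and take a closer look.

```bash

python3 -m pendant '0 0 0 0 25 0 1;0 0 0 0 45 0 1;0 0 0 0 45 0 1;0 0 0 0 33 0 1;0 0 0 0 12 5 1;0 0 0 0 0 20 1;0 0 0 0 0 35 1;0 0 0 0 0 30 1;0 0 0 0 0 15 1;0 0 0 0 0 0 1;0 0 0 0 0 0 1;0 0 0 0 0 0 1'
python3 -c "
from h import *
to([.6111,.1747,.1755],np.radians(92.26))"
```

```text
time: 64.75
tool_pos: [0.6111, 0.1748, 0.1799]
tool_rot: [-0.0, 0.693, 0.721, 0.0]
ft_force: [-0.1, 0.4, 0.8]
grip_width: 0.0853
pos [0.6111 0.1748 0.1799] tool x yaw 92.32 tilt [0.04 0.04] F [-0.1  0.4  0.8] w 0.0853 t 64.75
delta tool mm [-0.1 -0.   4.4]
turn deg [ 0.04 -0.04  0.06]
```

```bash

python3 -m pendant '0 0 0 0 0 4.4 1;0 0 0 0 0 0 1;0 0 0 0 0 0 0.15;0 0 0 0 0 0 0.15;0 0 0 0 0 0 0.15;0 0 0 0 0 0 0.15;0 0 0 0 0 0 0.15;0 0 0 0 0 0 0.15' 50
python3 -m pendant '0 0 0 0 0 -10 0.15;0 0 0 0 0 -25 0.15;0 0 0 0 0 -40 0.15;0 0 0 0 0 -45 0.15;0 0 0 10 -20 -40 0.15;0 0 0 20 -35 -25 0.15;0 0 0 25 -40 -10 0.15;0 0 0 25 -40 -5 0.15;0 4 0 25 -35 0 0.15;0 7 0 25 -15 0 0.15;0 8 0 0 0 0 0.15;0 8 0 0 0 0 0.15' | grep pos
python3 -m pendant '0 8 0 0 0 0 0.15;0 8 0 0 0 0 0.15;0 8 0 0 0 0 0.15;0 8 0 0 0 0 0.15;0 8 0 0 0 0 0.15;0 8 0 0 0 0 0.15;0 8 0 0 0 0 0.15;0 8 0 0 0 0 0.15;0 0 0 0 0 0 0.15;0 0 0 0 0 0 0.15'
cat > look.py <<'E'
from h import *
import sys
k=sys.argv[1]
o=robot.observe();print('q',np.round(o['joint_pos'],2))
Ls=[]
for i in range(4):
    s=snap('side',f's{k}.png'); Ls.append(world(s).reshape(-1,3))
W=np.concatenate(Ls)
w,x,y,z=o['tool_rot']; M=R.from_quat([x,y,z,w]);t=o['tool_pos']
L=M.inv().apply(W-t); np.save(f'L{k}.npy',L)
h=.0886-L[:,2]; r=np.hypot(L[:,0],L[:,1])
m=(r<.05)&(h>-.01)&(h<.1)
E_=L[m&(abs(h)<.002)&(r>.035)]; print('edge',np.round(circ(E_),4))
I=L[m&(h>.02)&(h<.07)&(r<.0285)]; c=circ(I); print('dome inside',np.round(c,4),len(I))
r=np.hypot(L[:,0]-c[0],L[:,1]-c[1])
for a in np.arange(.024,.044,.001):
    q=m&(r>=a)&(r<a+.001); print(round(a*1000),q.sum(),np.histogram(h[q]*1000,bins=[-3,3,6,9,10,11,12,13,14,15,16,18,25,50,90])[0])
u,v=proj(s,t+M.apply([0,0,.08])); im=cv2.imread(f'pics/s{k}.png'); u,v=int(u),int(v); a=im[max(0,v-60):v+60,max(0,u-60):u+60]; cv2.imwrite(f'pics/s{k}c.png',cv2.resize(a,None,fx=5,fy=5,interpolation=cv2.INTER_CUBIC))
E
python3 look.py 40
```

```text
time: 65.55
tool_pos: [0.6105, 0.1744, 0.1739]
tool_rot: [-0.001, 0.693, 0.721, -0.001]
ft_force: [0.8, -0.9, 1.3]
grip_width: 0.0304
tool_pos: [0.4197, 0.2983, 0.3776]
time: 67.75
tool_pos: [0.422, 0.2973, 0.3712]
tool_rot: [-0.498, 0.505, 0.522, 0.474]
ft_force: [-0.2, 0.5, -0.8]
grip_width: 0.0307
q [ 0.08  0.34  0.04  2.05 -1.43  1.65  2.39]
edge [0.0017 0.0014 0.0412]
dome inside [0.0014 0.0013 0.027 ] 3988
24 66 [0 0 0 0 0 0 0 1 0 0 0 0 2 2]
25 317 [  0   0   3   4   2  11   7   4   4   6   9  22  92 105]
26 2626 [   0    0    1   19   79  112   77   58   50   56   87  328 1018  704]
27 2714 [  0   0   3  20  99 174 119  57  45  55  94 325 989 685]
28 1278 [  0   0   3  27  99  81  77  41  10   9  11  36 352 471]
29 3306 [   0    0    8   97  191  131   62   32    3    0    0    1  875 1879]
30 1253 [  0   0  16 113 201 124  21  12   3   1   0   0 232 520]
31 434 [  0   0  11 102 203 104  11   0   0   0   0   0   0   3]
32 424 [  0   0  13  91 206  95  18   1   0   0   0   0   0   0]
33 402 [  0   0   8  85 198 101   9   1   0   0   0   0   0   0]
34 345 [  0   0  14  74 168  73  16   0   0   0   0   0   0   0]
35 338 [  0   0  10  77 153  91   7   0   0   0   0   0   0   0]
36 338 [  0   0   8  85 139  96   9   1   0   0   0   0   0   0]
37 296 [  2   4  10  58 133  80   8   1   0   0   0   0   0   0]
38 634 [ 66  80 160 106 134  74  13   1   0   0   0   0   0   0]
39 1336 [449 334 312 112  77  42   9   1   0   0   0   0   0   0]
40 1011 [710 165  89  19  13  13   0   0   1   1   0   0   0   0]
41 1101 [688 126 102  24  29  36  36  25  28   7   0   0   0   0]
42 1756 [639 331 290 119  92  95 111  63  13   3   0   0   0   0]
43 314 [118  62  61  15  23  12  20   3   0   0   0   0   0   0]
```

View pics/s40c.png

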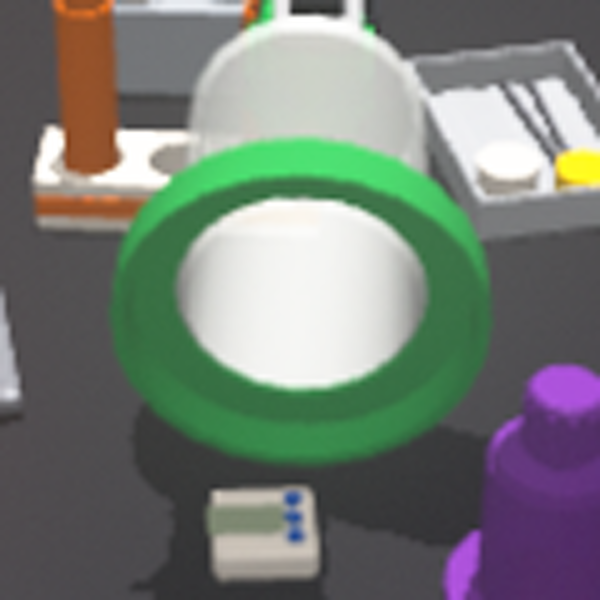

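The closer view settles it. The dome is 27 mm inside in radius, and the green plate starts at r≈28 at 10.5 mm up, so the 60 mm shoulder standing 4 mm above the rim cannot pass it. The cap's lowest possible position is flat on that shoulder, as it sat before. I bring it back and set it down the same way.

```bash

python3 -m pendant '0 -6 0 0 0 0 0.15;0 -8 0 0 0 0 0.15;0 -8 0 0 0 0 0.15;0 -8 0 0 0 0 0.15;0 -8 0 0 0 0 0.15;0 -8 0 0 0 0 0.15;0 -8 0 0 0 0 0.15;0 -8 0 0 0 0 0.15;0 -8 0 0 0 0 0.15;0 -8 0 0 0 0 0.15;0 -8 0 0 0 0 0.15;0 -5 0 0 0 0 0.15' | grep pos
python3 -m pendant '0 0 0 0 0 0 0.15;0 0 0 0 0 0 0.15;0 0 0 0 0 0 0.15' | grep pos
python3 -c "
from h import *
to([.6108,.1745,.275],np.radians(92.26))"
```

```text
tool_pos: [0.419, 0.3013, 0.3728]
tool_pos: [0.4214, 0.2967, 0.3715]
pos [0.4214 0.2967 0.3715] tool x yaw 92.34 tilt [-0.24 -4.09] F [-0.   0.1 -0.9] w 0.0311 t 69.45
delta tool mm [-122.7  185.   104.2]
turn deg [-0.4   4.07  0.06]
```

```bash

python3 -m pendant '-0.4 4.1 0 0 0 0 0.15;0 0 0 -15 20 0 0.15;0 0 0 -25 35 10 0.15;0 0 0 -27 38 15 0.15;0 0 0 -27 38 20 0.15;0 0 0 -22 34 20 0.15;0 0 0 -13.5 19.5 20 0.15;0 0 0 0 0 11 0.15;0 0 0 0 0 0 0.15;0 0 0 0 0 0 0.15;0 0 0 0 0 0 0.15' | grep pos
python3 -c "
from h import *
to([.6108,.1745,.275],np.radians(92.26))
for n in('side','top'):
  s=snap(n,n+'41.png'); W=world(s)
  zc=robot.observe()['tool_pos'][2]-.0886
  P=near(W,(.612,.174),.055,zc,zc+.01);P=P[np.hypot(P[:,0]-.612,P[:,1]-.174)>.037];print(n,len(P),np.round(circ(P),4))
  P=near(W,(.612,.174),.041,zc+.005,zc+.025);P=P[np.hypot(P[:,0]-.612,P[:,1]-.174)>.031];A=np.c_[P[:,:2],np.ones(len(P))];print('plane',np.linalg.lstsq(A,P[:,2],rcond=None)[0][:2])
"
```

```text
tool_pos: [0.6101, 0.1785, 0.2771]
pos [0.6101 0.1785 0.2771] tool x yaw 92.58 tilt [0.1  0.11] F [ 0.3  0.5 -1.5] w 0.031 t 70.55
delta tool mm [-4.1  0.5  2.1]
turn deg [ 0.1  -0.11  0.32]
side 179 [0.6118 0.1789 0.0425]
plane [-0.01089957  0.05630872]
top 12 [0.6101 0.1711 0.0346]
plane [0.01875083 0.09087225]
```

View pics/side41.png

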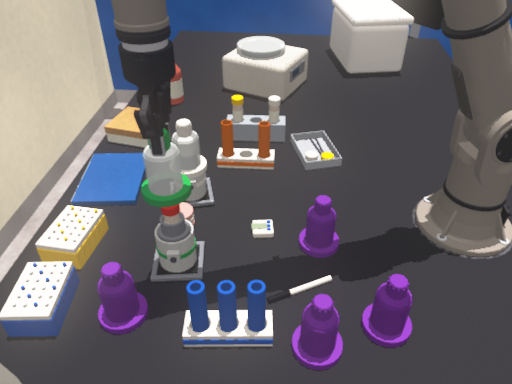

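```bash

python3 -m pendant '0 0 0.3 -3.8 0.4 0 0.15;0 0 0 0 0 10 0.15;0 0 0 0 0 20 0.15;0 0 0 0 0 25 0.15;0 0 0 0 0 18 0.15;0 0 0 0 0 6 0.15;0 0 0 0 0 0 0.15;0 0 0 0 0 0 0.15;0 0 0 0 0 0 0.15' |grep pos
python3 -c "
from h import *
to([.6106,.1745,.174],np.radians(92.26))
for n in('side','top'):
  s=snap(n,n+'42.png'); W=world(s)
  zc=robot.observe()['tool_pos'][2]-.088
  P=near(W,(.612,.174),.055,zc,zc+.01);P=P[np.hypot(P[:,0]-.612,P[:,1]-.174)>.039];print(n,len(P),np.round(circ(P),4))
  P=near(W,(.612,.174),.040,zc+.009,zc+.02);P=P[np.hypot(P[:,0]-.612,P[:,1]-.174)>.032];A=np.c_[P[:,:2],np.ones(len(P))];print('plane',np.linalg.lstsq(A,P[:,2],rcond=None)[0][:2])
"
```

```text
tool_pos: [0.6118, 0.1736, 0.1974]
pos [0.6118 0.1736 0.1974] tool x yaw 92.17 tilt [0.09 0.05] F [-0.  -0.6 -1.3] w 0.0309 t 71.55
delta tool mm [ 0.9 -1.2 23.4]
turn deg [ 0.09 -0.05 -0.09]
side 154 [0.6134 0.1736 0.0425]
plane [ 0.00869123 -0.00715385]
top 6 [0.6119 0.1702 0.0382]
plane [-0.04531834  0.14852327]
```

```bash

g(){ grep -E 'pos|force'; }
python3 -m pendant '0 0 0 0.9 -1 5 0.15;0 0 0 0 0 5 0.15;0 0 0 0 0 5 0.15;0 0 0 0 0 4 0.15;0 0 0 0 0 2 0.15;0 0 0 0 0 0 0.15;0 0 0 0 0 0 0.15' |g
python3 -m pendant '0 0 0 0 0 1.5 0.15;0 0 0 0 0 1 0.15;0 0 0 0 0 0.5 0.15;0 0 0 0 0 0 0.15;0 0 0 0 0 0 0.15' |g
```

```text
tool_pos: [0.6099, 0.1742, 0.175]
ft_force: [0.4, -0.0, -0.5]
tool_pos: [0.6105, 0.1744, 0.1738]
ft_force: [-1.5, -0.6, 4.3]
```

The same stop again. One last probe before release: a firmer push of about 30 N with a small twist, to be sure nothing yields.

```bash

g(){ grep -E 'pos|force'; }
python3 -m pendant '0 0 0 0 0 2.5 0.15;0 0 0 0 0 2.5 0.15;0 0 0 0 0 2 0.15;0 0 0 0 0 0 0.15;0 0 0 0 0 0 0.15' 80 |g
python3 -m pendant '0 0 5 0 0 0 0.15;0 0 0 0 0 0 0.15;0 0 -5 0 0 0 0.15;0 0 -5 0 0 0 0.15;0 0 5 0 0 0 0.15;0 0 0 0 0 0 0.15' |g
python3 -m pendant '0 0 0 0 0 -2.5 0.15;0 0 0 0 0 -2.5 0.15;0 0 0 0 0 -2 0.15;0 0 0 0 0 0 0.15;0 0 0 0 0 0 0.15' |g
```

```text
tool_pos: [0.6117, 0.1745, 0.1739]
ft_force: [-6.3, -3.0, 27.2]
tool_pos: [0.6132, 0.1748, 0.1738]
ft_force: [-4.6, -2.4, 24.4]
tool_pos: [0.6118, 0.1748, 0.174]
ft_force: [1.4, -0.3, 6.7]
```

Nothing yields, so it is at its lowest. I release, withdraw and check everything.

```bash

python3 -m pendant '0 0 0 0 0 -1.5 0.15;0 0 0 0 0 0 0.15;0 0 0 0 0 0 0.9;0 0 0 0 0 0 1;0 0 0 0 0 0 1;0 0 0 0 0 0 1;0 0 0 0 0 0 1;0 0 0 0 0 -15 1;0 0 0 0 0 -40 1;0 0 0 0 -20 -45 1;0 0 0 0 -40 -10 1;0 0 0 0 -40 0 1' | grep pos
python3 -m pendant '0 0 0 0 -40 0 1;0 0 0 0 -20 0 1;0 0 0 0 0 0 1;0 0 0 0 0 0 1' | grep pos
python3 fin.py 2>/dev/null
python3 - <<'E'
from h import *
s=robot.snapshot('side'); W=world(s)
for l,q in [('white',(.4495,-.3485)),('yellow',(.553,-.3445))]:
    P=near(W,q,.03,.12,.14); print(l,len(P),np.round(circ(P),4))
im=cv2.imread('pics/side34.png'); cv2.imwrite('pics/s43c.png',cv2.resize(im[70:350,90:320],None,fx=2.1,fy=2.1,interpolation=cv2.INTER_CUBIC))
E
```

```text
tool_pos: [0.5107, 0.171, 0.2865]
tool_pos: [0.4504, 0.1681, 0.284]
side green skirt top med 0.1012 plane [-0.0004  0.008   0.1012] knob top 0.2091 skirt circ [0.6117 0.1753 0.0419]
side loaded skirt top med 0.0969 plane [ 0.0554 -0.0474  0.0978] knob top 0.2049 skirt circ [ 0.6318 -0.0492  0.0419]
sleeve [0.5361 0.3325 0.0142] 0.1247
sleeve [0.4407 0.324  0.0143] 0.1246
sleeve [0.4882 0.3283 0.0144] 0.1246
top green skirt top med 0.0987 plane [-0.0033  0.0013  0.0988] knob top 0.207 skirt circ [0.6114 0.1746 0.0418]
top loaded skirt top med 0.0949 plane [ 0.0091 -0.0026  0.095 ] knob top 0.2029 skirt circ [ 0.6314 -0.0496  0.0418]
white 59 [ 0.448  -0.348   0.0125]
yellow 68 [ 0.5532 -0.3436  0.0129]
```

View pics/s43c.png

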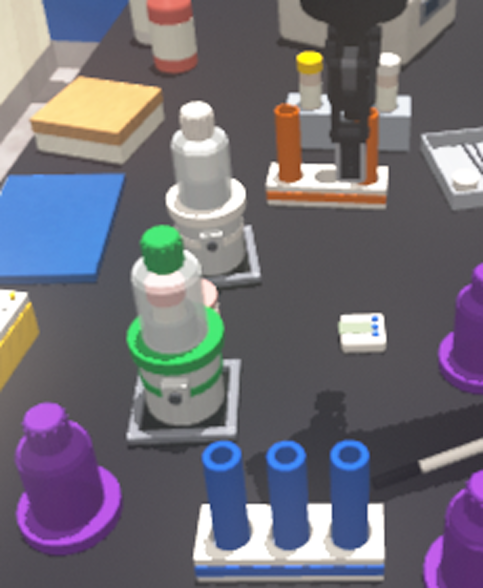

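```bash
python3 -c "
from rig import robot
print(robot.observe()['time']); print(robot.close_job())"
```

```text
76.6
the job is handed in; nothing more can be done
None
```

I did all four steps in order and handed the job in at 76.6 s. One end check is uncertain: the green cap rests about 4 mm higher than the task says, right on the allowed limit.

**What I did**
- **Sleeve:** the blue sleeve is in the middle pocket of the blue row. Its top is level with its two neighbours.
- **Adapter:** it is down in the green-banded bucket. The tool rose 18.2 mm against 18 mm expected, and the collar top measured about 124 mm.
- **Red-capped tube:** it is down in the adapter, with its top at about 159 mm as expected. I kept it upright throughout.
- **Green cap:** it went on last, was lowered until it touched, and was released level (slope under 0.01 rad) and centred to about 1 mm.
- **Other tubes:** the white and yellow tubes are within about 2 mm of where they started.

**What disagreed**
- **Cap height:** the cap stopped at about 86 mm above the bucket's origin instead of 82 mm. The tool readings give 85.9 mm; comparison with the loaded partner gives 86.1 to 86.3 mm. The limit is 86 mm, so this check may fail.
- **Cause:** the adapter's 60 mm body stands 4 mm above the rim. The cap's opening is only about 54 to 56 mm wide, so the cap rests on the adapter's shoulder, which fits the 4 mm. Its skirt still laps the rim by about 6 mm.
- **What I tried:** I eased it sideways, lifted it and set it down again in new positions, and pushed at 27 N with a small twist. I also tilted the cap twice to look at its underside. The stop height did not change.

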